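# Lock the length gauge and sort the pillar bolts

## Task

Lock the length gauge to its plate first: drop the clamp stud's head into the T-slot's entry, slide it home into the fork and give it a quarter turn so that its bar lies across both fork arms, and let go. Then gauge every pillar bolt on the mat, laid level over the slots: those that pass the short slot go through it into the short compartment, those too long for it through the long slot into the other, until none is left out. Keep the stud locked and leave the tachometer, jar and screwdriver alone.

Things in the scene. Friction and masses are not known exactly. Their poses are not given: they have to be found in the camera images.
- station: fixed fixture with its own yaw: a steel T-slot plate (x -85..85, y 3..107 mm, top 28 mm high) beside an aluminium gauge box (x -80..80, y -160..0 mm, grey deck, its top 72 mm high). Origin on the bench where the two meet; x runs along all its slots, z up. Under each deck slot lies a compartment, inside 152 (x) x 74 (y) mm, 62 mm deep below the 6 mm deck, with a clear window at +x
- slot_short (a point): middle of the short gauge slot, at deck top, the one next to the T-slot plate: 88 mm long (x) by 24 mm wide (y). An 80 mm pillar lying level drops through it into the short compartment, a 110 mm one does not enter. Axes as station
- slot_long (a point): middle of the long gauge slot, at deck top, on the outer side, 70 mm from the short one: 118 mm long (x) by 24 mm wide (y). Both lengths would pass, but the long compartment under it is for the 110 mm pillars only. Axes as station
- t_entry (a point): centre of the T-slot's entry, at the plate's top: a rectangular opening 38 (x) by 25 (y) mm. From its +x end a slot 14 mm wide runs along x to 7 mm past t_home. Lips 8 mm thick, under them a channel 40 mm wide and 17 mm high. Axes as station
- t_home (a point): where the stud's axis stands when home in the fork, at the plate's top, 99 mm along +x from t_entry. Around it the gauge's aluminium fork, open towards -x: two arms 38 mm apart in y, each 18 mm thick, from 20 mm before this point to 23 mm past it, joined behind by a web 12 mm thick, all 22 mm high above the plate. Axes as station
- stud: upright steel T-bolt, 66 mm high, 0.17-0.29 kg. Upwards: head 30 (x) x 18 (y) x 8 mm; shank 10 mm thick to z 21; round collar 32 mm wide, z 21-27; neck 16 mm thick; dark grip bar 70 (x) x 14 (y) mm, z 46-66, parallel to the head. Origin under the head. The collar rests on the plate, origin 21 mm below its top; home, it turns freely either way, bar 3 mm above the fork. Starts in stand
- stand: fixed black block 60 x 60 x 28 mm with an opening 38 (x) by 25 (y) mm through which the stud's head hangs, the collar on the block's top. Origin under its middle
- mat: fixed dark rubber mat 270 (x) x 260 (y) x 2 mm, on which the pillars lie. Origin under its middle
- tachometer: bystander: black hand tachometer, 150 x 52 x 32 mm, lying; origin under its middle. Leave alone
- jar: bystander: closed jar, 60 mm in diameter, 80 mm high, standing; origin under its middle. Leave alone
- driver: bystander: screwdriver lying on the bench along its x; origin under its middle. Leave alone
- pillar_a: square steel pillar bolt, 16 x 16 mm, a round 10 mm thick, 12 mm long stub at each end (included in its length), lying on the mat. Length EITHER 80 OR 110 mm: which is not told, find out with the gauge (or by eye). Origin at its middle, 8 mm above its underside; x along its length; both ends alike. 0.06 to 0.17 kg. None from the start: absent
- pillar_b: square steel pillar bolt, 16 x 16 mm, a round 10 mm thick, 12 mm long stub at each end (included in its length), lying on the mat. Length EITHER 80 OR 110 mm: which is not told, find out with the gauge (or by eye). Origin at its middle, 8 mm above its underside; x along its length; both ends alike. 0.06 to 0.17 kg. None from the start: absent
- pillar_c: square steel pillar bolt, 16 x 16 mm, a round 10 mm thick, 12 mm long stub at each end (included in its length), lying on the mat. Length EITHER 80 OR 110 mm: which is not told, find out with the gauge (or by eye). Origin at its middle, 8 mm above its underside; x along its length; both ends alike. 0.06 to 0.17 kg. None from the start: absent
- pillar_d: square steel pillar bolt, 16 x 16 mm, a round 10 mm thick, 12 mm long stub at each end (included in its length), lying on the mat. Length EITHER 80 OR 110 mm: which is not told, find out with the gauge (or by eye). Origin at its middle, 8 mm above its underside; x along its length; both ends alike. 0.06 to 0.17 kg. None from the start: absent
- pillar_e: square steel pillar bolt, 16 x 16 mm, a round 10 mm thick, 12 mm long stub at each end (included in its length), lying on the mat. Length EITHER 80 OR 110 mm: which is not told, find out with the gauge (or by eye). Origin at its middle, 8 mm above its underside; x along its length; both ends alike. 0.06 to 0.17 kg. None from the start: absent
- pillar_f: square steel pillar bolt, 16 x 16 mm, a round 10 mm thick, 12 mm long stub at each end (included in its length), lying on the mat. Length EITHER 80 OR 110 mm: which is not told, find out with the gauge (or by eye). Origin at its middle, 8 mm above its underside; x along its length; both ends alike. 0.06 to 0.17 kg. None from the start: absent
Mind the look-alikes: they are no part of the job. What is shaped like the pillar_c but pink is not meant.

How it is judged (in metres and radians):
On the way, in this order (a step that is already met when the one before it is completed fails the run):
1. the stud's head is down in the T-slot, its collar on the plate (y of stud in the frame of t_home between -0.006 and 0.006 m and x of stud in the frame of t_home between -0.115 and -0.01 m and z of stud in the frame of t_home between -0.028 and -0.016 m), for 0.1 s.
2. the stud is home in the fork, turned a quarter turn and let go (x of stud in the frame of t_home between -0.01 and 0.006 m and y of stud in the frame of t_home between -0.006 and 0.006 m and z of stud in the frame of t_home between -0.028 and -0.016 m and angle between the x axis of stud and the x axis of station, either way round above 1.27 rad and angle between stud's own z axis and vertical below 0.15 rad and contact force between the fingers and stud below 0.2 N), for 0.2 s.
At the end, for the whole second after the job is handed in: stud upright in the fork within 6 mm of home (10 mm short allowed), collar on the plate, bar across the slot within 17 degrees; every 80 mm pillar at rest in the compartment under the short slot, every 110 mm pillar in the one under the long slot, wholly below the deck (x of stud in the frame of t_home between -0.01 and 0.006 m and y of stud in the frame of t_home between -0.006 and 0.006 m and z of stud in the frame of t_home between -0.028 and -0.016 m and angle between the x axis of stud and the x axis of station, either way round above 1.27 rad and angle between stud's own z axis and vertical below 0.15 rad and x of pillar_a in the frame of slot_long between -0.076 and 0.076 m and y of pillar_a in the frame of slot_long between -0.036 and 0.036 m and z of pillar_a in the frame of slot_long between -0.075 and -0.012 m and linear speed of each of pillar_a, pillar_b, pillar_c, pillar_d, pillar_e, pillar_f below 0.02 m/s and x of pillar_b in the frame of slot_short between -0.076 and 0.076 m and y of pillar_b in the frame of slot_short between -0.036 and 0.036 m and z of pillar_b in the frame of slot_short between -0.075 and -0.012 m and x of pillar_c in the frame of slot_short between -0.076 and 0.076 m and y of pillar_c in the frame of slot_short between -0.036 and 0.036 m and z of pillar_c in the frame of slot_short between -0.075 and -0.012 m and x of pillar_d in the frame of slot_long between -0.076 and 0.076 m and y of pillar_d in the frame of slot_long between -0.036 and 0.036 m and z of pillar_d in the frame of slot_long between -0.075 and -0.012 m and x of pillar_e in the frame of slot_short between -0.076 and 0.076 m and y of pillar_e in the frame of slot_short between -0.036 and 0.036 m and z of pillar_e in the frame of slot_short between -0.075 and -0.012 m and x of pillar_f in the frame of slot_long between -0.076 and 0.076 m and y of pillar_f in the frame of slot_long between -0.036 and 0.036 m and z of pillar_f in the frame of slot_long between -0.075 and -0.012 m); the robot touches nothing.
It fails at once if a pillar is down in a compartment while the stud is not locked (((x of pillar_a in the frame of slot_short between -0.076 and 0.076 m and y of pillar_a in the frame of slot_short between -0.036 and 0.036 m and z of pillar_a in the frame of slot_short between -0.075 and -0.012 m) or (x of pillar_a in the frame of slot_long between -0.076 and 0.076 m and y of pillar_a in the frame of slot_long between -0.036 and 0.036 m and z of pillar_a in the frame of slot_long between -0.075 and -0.012 m) or (x of pillar_b in the frame of slot_short between -0.076 and 0.076 m and y of pillar_b in the frame of slot_short between -0.036 and 0.036 m and z of pillar_b in the frame of slot_short between -0.075 and -0.012 m) or (x of pillar_b in the frame of slot_long between -0.076 and 0.076 m and y of pillar_b in the frame of slot_long between -0.036 and 0.036 m and z of pillar_b in the frame of slot_long between -0.075 and -0.012 m) or (x of pillar_c in the frame of slot_short between -0.076 and 0.076 m and y of pillar_c in the frame of slot_short between -0.036 and 0.036 m and z of pillar_c in the frame of slot_short between -0.075 and -0.012 m) or (x of pillar_c in the frame of slot_long between -0.076 and 0.076 m and y of pillar_c in the frame of slot_long between -0.036 and 0.036 m and z of pillar_c in the frame of slot_long between -0.075 and -0.012 m) or (x of pillar_d in the frame of slot_short between -0.076 and 0.076 m and y of pillar_d in the frame of slot_short between -0.036 and 0.036 m and z of pillar_d in the frame of slot_short between -0.075 and -0.012 m) or (x of pillar_d in the frame of slot_long between -0.076 and 0.076 m and y of pillar_d in the frame of slot_long between -0.036 and 0.036 m and z of pillar_d in the frame of slot_long between -0.075 and -0.012 m) or (x of pillar_e in the frame of slot_short between -0.076 and 0.076 m and y of pillar_e in the frame of slot_short between -0.036 and 0.036 m and z of pillar_e in the frame of slot_short between -0.075 and -0.012 m) or (x of pillar_e in the frame of slot_long between -0.076 and 0.076 m and y of pillar_e in the frame of slot_long between -0.036 and 0.036 m and z of pillar_e in the frame of slot_long between -0.075 and -0.012 m) or (x of pillar_f in the frame of slot_short between -0.076 and 0.076 m and y of pillar_f in the frame of slot_short between -0.036 and 0.036 m and z of pillar_f in the frame of slot_short between -0.075 and -0.012 m) or (x of pillar_f in the frame of slot_long between -0.076 and 0.076 m and y of pillar_f in the frame of slot_long between -0.036 and 0.036 m and z of pillar_f in the frame of slot_long between -0.075 and -0.012 m)) and not (x of stud in the frame of t_home between -0.01 and 0.006 m and y of stud in the frame of t_home between -0.006 and 0.006 m and z of stud in the frame of t_home between -0.028 and -0.016 m and angle between the x axis of stud and the x axis of station, either way round above 1.27 rad and angle between stud's own z axis and vertical below 0.15 rad)).
It fails at once if the tachometer, the jar or the screwdriver is shifted by more than 30 mm (distance of any of tachometer, jar, driver from where it was at the start of the episode above 0.03 m).
Of pillar_a, pillar_b, pillar_c, pillar_d, pillar_e, pillar_f only 4 to 6 are there at a start; the rules pass over those that are not, and their reading is None.
At some moment in a run one of pillar_a, pillar_b, pillar_c, pillar_d, pillar_e, pillar_f may be knocked a few centimetres aside while the robot is not near it.
It also fails if it takes over 210 s, if anything falls off the work surface, if the arm or the gripper's body presses on something with over 40 N, if the wrist force passes 120 N, or if a joint passes its speed limit or range.

## Robot

A 7-joint arm with a two-finger parallel gripper is mounted at the origin on the work surface. World frame = base frame: x ahead of the robot, y to its left, z up, the work surface at z = 0. Lengths are in m, angles in degrees, forces in N, time in s.
With the tool pointing down it reaches from about 0.425 to 0.875 m from the base axis. Payload 4.7 kg.
Tool frame: the origin (TCP) lies between the finger pads; the fingertips stand env.finger_overhang ahead of it and the grasp point (between the pads) lies 5 mm behind it (env.finger_overhang is the distance from the TCP to the fingertips, in m); z points along the fingers, y is the line along which they close (so a half turn about z gives the same grasp; the last joint's range is limited). The gripper opens to 87 mm and grips with 3 to 60 N. Pads are 19 mm wide; open, the fingers measure 117 mm over their backs; the gripper's body (75 mm by 190 mm) begins 51 mm behind the grasp point.
Start: joints at [-74.823, 18.392, -4.016, 83.108, 1.295, 78.541, -3.26], TCP at [0.161, 0.63, 0.237] pointing down, gripper open.
Joint ranges: [-163.93, 163.93], [-17.29, 119.83], [-79.2, 71.16], [3.27, 140.29], [-89.18, 269.18], [5.43, 117.66], [-154.24, 154.24]. Speed limits (degrees/s): [147.25, 147.25, 180, 180, 180, 180, 180].

## Interface

Orientations are given as [roll, pitch, yaw] about the fixed x, y, z axes, in that order (R = Rz(yaw) Ry(pitch) Rx(roll)).
In Python, from cell import telemetry, eyes, env, models gives the robot as it stands. The module is installed in compiled form; this text tells all that it offers.
- The arm moves only by the tool drive_tool, never from a script. Its arguments are lists of equal length, an entry for each row: "angular": the turn, a rotation vector about the tool's x, y, z in rad, a list of three; "delta_pos": the shift along the tool's x, y, z in cm, a list of three; "gripper": the finger opening in cm, from 0 to 8.7. A call has 1 to 20 rows; each row shifts and turns the commanded pose from where the row before left it, along the tool's axes as they then stand; what a row does not reach is not made up. A row lasts 1/10 s, in which the tool goes at most 50 mm and 8.59 degrees, less where a joint would pass 70% of its speed; a pose out of reach is approached as far as the arm can. A call with a gripper value outside its range is refused whole. The fingers move at their own pace and stop on an object; "squeeze" is the grip in N (left out, the last holds). Time passes only in rows, so rows that do not move let the fingers close. It gives the time, the measured TCP pose, the force, the opening and the grip force at its end, in the units of the state.
- telemetry.get_obs(): the state, without advancing time (a new reading comes with each control period).
- eyes.read_camera(name): name is "side" or "top" or "wrist"; returns a dict with "pixels" (400x640x3 uint8, red, green, blue), "mtx" (3x3 intrinsics, pixels), "origin" and "orientation" of the camera in the world. Camera axes: x right, y down, z forward; pixel columns grow to the right and rows downward; lengths in m; the calibration is good to about 2 mm. A picture is of the moment at which its call begins. There is no depth.
- env.sign_off(): hands the job in; it is judged then, once.
Trained networks look in a picture, given as the dict that the camera call returned (one of the last four; its "shot" number tells which), for a name from the list of things; names that differ only in an ending like _2 or _b are one class to them, and where a whole thing is asked for, a point or a joint stands for the part that bears it (a point fixed in the world has none). Each returns a list of dicts, best first, with "p" (0 to 1); they miss things now and then, are a little off and sometimes report something else, mostly with a low value. They report only what shows in the picture. A call takes as long as a camera call. They do not tell look-alikes from the thing itself.
- models.search_frame(picture, target): "centre" ([column, row] in pixels, amid what is visible of it).
- models.cut_out(picture, target): "pixels" (400x640 bool, what is visible of it) and "centre" ([column, row] in pixels, amid what is visible of it).
The state is a dict: "time_s": time; "qpos": joint angles; "joint_velocities": joint speeds; "effort": joint torques, N m; "tool_pos": TCP position; "tool_rot": TCP orientation; "force": force on the tool from outside, world axes, zero at the start; "wrist_torque": the same for the moment, N m; "grip_width": finger opening in m; "grasp_force": force on a finger pad.
Only numpy, scipy, OpenCV 4.12 (cv2) and the standard library are available. Lean on these libraries where they do the work, as an engineer would, in place of code of your own. Each camera call takes 0.05 s, during which the arm holds its last target. There are 200 camera calls.

## Working session

There is one attempt and no reset: what is moved stays moved. The work goes in short steps, Python scripts to look and compute and a tool call to move; the robot and the scene stay as the last step left them, time stands still between calls to the robot, and variables do not carry over. Pictures are saved under pics/ and viewed, at most 14 in all, crops included, and the job is handed in when it is done.

Besides the shell and the picture viewer there is one more tool, called after ">>>" as name(argument=value, ...), one argument or row to a line, values as JSON. drive_tool: Moves the arm, as the interface text tells. Its arguments: {"type":"object","properties":{"angular":{"type":"array","items":{"type":"array","items":{"type":"number"}}},"delta_pos":{"type":"array","items":{"type":"array","items":{"type":"number"}}},"gripper":{"type":"array","items":{"type":"number"}},"squeeze":{"type":"number"}},"required":["angular","delta_pos","gripper"]}

```bash
mkdir -p pics
cat > h.py <<'E'
import numpy as np, cv2
from scipy.spatial.transform import Rotation as R
from cell import telemetry, eyes, env, models
def rot(o):
    o=np.array(o,float)
    if o.shape==(3,3): return o
    if o.size==4: return R.from_quat(o).as_matrix()
    return R.from_euler('xyz',o,degrees=True).as_matrix()
def ray(pic,px,z):
    px=np.atleast_2d(np.array(px,float)); K=np.array(pic['mtx'])
    d=np.c_[px,np.ones(len(px))]@np.linalg.inv(K).T@rot(pic['orientation']).T
    o=np.array(pic['origin']); t=(z-o[2])/d[:,2]
    return o+d*t[:,None]
def proj(pic,P):
    P=np.atleast_2d(P); c=(P-np.array(pic['origin']))@rot(pic['orientation'])
    u=c@np.array(pic['mtx']).T; return u[:,:2]/u[:,2:]
def save(pic,n,crop=None,s=1):
    im=pic['pixels'][:,:,::-1]
    if crop: im=im[crop[1]:crop[3],crop[0]:crop[2]]
    cv2.imwrite('pics/'+n,cv2.resize(im,None,fx=s,fy=s,interpolation=cv2.INTER_CUBIC))
E
python3 - <<'E'
from h import *
o=telemetry.get_obs(); print(o['tool_pos'],o['tool_rot'],env.finger_overhang,o['time_s'])
for n in ('top','side'):
    p=eyes.read_camera(n); save(p,n+'0.png'); print(n,p['origin'],p['orientation'],p['mtx'])
    for t in ('station','stud','stand','mat','tachometer','jar','driver','pillar_a'):
        z={'stud':.06,'stand':.028,'pillar_a':.01}.get(t,0.0)
        for r in models.search_frame(p,t): print(t,round(r['p'],2),np.round(r['centre']),np.round(ray(p,r['centre'],z)[0],3))
E
```

```text
[0.16121687 0.62915326 0.23546761] [-1.79892362e+02  5.61530599e-03  1.65631902e+02] 0.014 0.0
top [0.37943256 0.00194785 1.04145455] [-167.91096143   -0.29337458  -93.20377792] [[405.74905633   0.         317.52623558]
 [  0.         405.74905633 199.96336435]
 [  0.           0.           1.        ]]
station 0.88 [372. 223.] [ 0.532 -0.154  0.   ]
stud 0.62 [318. 163.] [ 0.684 -0.022  0.06 ]
stand 0.59 [314. 170.] [ 0.677 -0.01   0.028]
mat 0.83 [213. 245.] [0.498 0.258 0.   ]
mat 0.27 [174. 264.] [0.456 0.356 0.   ]
tachometer 0.61 [214. 149.] [0.758 0.254 0.   ]
jar 0.95 [396. 138.] [ 0.763 -0.237  0.   ]
driver 0.87 [483. 245.] [ 0.461 -0.433  0.   ]
pillar_a 0.86 [176. 263.] [0.457 0.349 0.01 ]
pillar_a 0.72 [155. 160.] [0.731 0.408 0.01 ]
pillar_a 0.69 [256. 215.] [0.568 0.144 0.01 ]
pillar_a 0.66 [220. 214.] [0.577 0.237 0.01 ]
pillar_a 0.51 [184. 216.] [0.577 0.329 0.01 ]
pillar_a 0.49 [249. 270.] [0.429 0.165 0.01 ]
side [ 0.4226137  -1.07019233  0.87016438] [-1.25964196e+02  5.54544147e-02 -9.32922761e+00] [[430.4838996    0.         313.43200065]
 [  0.         430.4838996  203.8951003 ]
 [  0.           0.           1.        ]]
station 0.63 [297. 258.] [ 0.524 -0.145  0.   ]
stud 0.65 [343. 213.] [ 0.685 -0.029  0.06 ]
stand 0.73 [342. 224.] [ 0.679 -0.047  0.028]
mat 0.82 [275. 189.] [0.495 0.227 0.   ]
tachometer 0.79 [342. 173.] [0.755 0.291 0.   ]
jar 0.86 [379. 261.] [ 0.759 -0.198  0.   ]
driver 0.8 [278. 342.] [ 0.442 -0.426  0.   ]
pillar_a 0.66 [295. 199.] [0.555 0.136 0.01 ]
pillar_a 0.53 [257. 199.] [0.425 0.16  0.01 ]
pillar_a 0.51 [327. 153.] [0.726 0.437 0.01 ]
pillar_a 0.45 [261. 173.] [0.451 0.331 0.01 ]
pillar_a 0.39 [294. 170.] [0.576 0.331 0.01 ]
```

Run:
```python
import cv2
im=cv2.imread('pics/top0.png')[110:310,120:520]
cv2.imwrite('pics/top0c.png',cv2.resize(im,None,fx=2,fy=2,interpolation=cv2.INTER_CUBIC))
```

```text
(no output)
```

View pics/top0c.png

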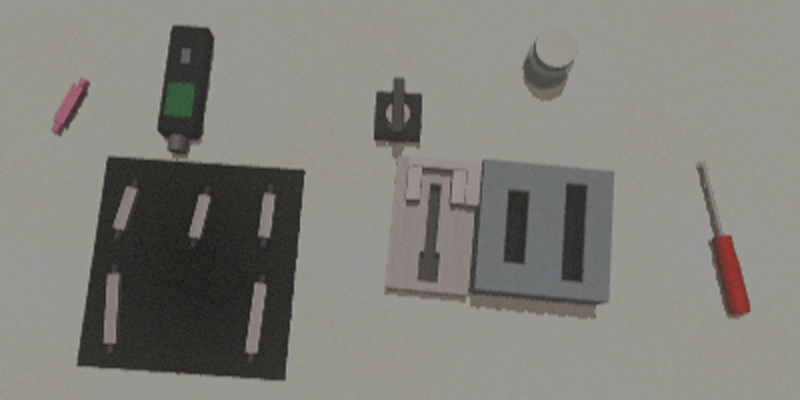

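The top view shows the T-slot plate and box in the middle, with the fork at the top so station x points up. The stud is in its stand at about (398,112) in the crop. Five pillars lie on the mat, three short in the upper row and two long in the lower, and the pink decoy is off the mat at upper left.

Run:
```python
from h import *
p=eyes.read_camera('top')
g=p['pixels'].mean(2)
def rect(box,thr,z,name):
    m=np.zeros(g.shape,np.uint8); x0,y0,x1,y1=box; m[y0:y1,x0:x1]=g[y0:y1,x0:x1]<thr
    n,l,s,c=cv2.connectedComponentsWithStats(m); k=1+np.argmax(s[1:,4])
    ys,xs=np.where(l==k); P=ray(p,np.c_[xs,ys],z)[:,:2]
    c,(w,h),a=cv2.minAreaRect((P*1000).astype(np.float32))
    q=P-P.mean(0); v=np.linalg.svd(q,full_matrices=False)[2][0]; v*=np.sign(v[0])
    print(name,len(xs),np.round(c),round(w),round(h),'mean',np.round(P.mean(0)*1000),'yaw',round(np.degrees(np.arctan2(v[1],v[0])),1))
rect((368,200,388,246),75,.072,'short'); rect((398,198,416,254),75,.072,'long'); rect((325,195,345,253),110,.028,'tslot')
rect((305,145,332,185),70,.028,'stand')
for t,z in (('stud',.066),('pillar_a',.018)):
    for r in models.cut_out(p,t):
        ys,xs=np.where(r['pixels']); P=ray(p,np.c_[xs,ys],z)[:,:2]
        c,(w,h),a=cv2.minAreaRect((P*1000).astype(np.float32)); q=P-P.mean(0); v=np.linalg.svd(q,full_matrices=False)[2][0]; v*=np.sign(v[0])
        print(t,round(r['p'],2),len(xs),np.round(c),round(w),round(h),np.round(P.mean(0)*1000),'yaw',round(np.degrees(np.arctan2(v[1],v[0])),1))
```

```text
short 363 [ 522. -157.] 25 87 mean [ 522. -157.] yaw -8.9
long 489 [ 512. -226.] 25 118 mean [ 511. -226.] yaw -8.7
tslot 357 [528. -54.] 25 125 mean [519. -55.] yaw -8.9
stand 394 [680. -23.] 59 65 mean [678. -23.] yaw -16.6
stud 0.75 237 [686. -23.] 28 76 [684. -23.] yaw -6.0
pillar_a 0.78 207 [563. 150.] 21 78 [564. 151.] yaw -9.0
pillar_a 0.77 300 [433. 166.] 22 104 [430. 168.] yaw -10.0
pillar_a 0.69 191 [565. 236.] 19 74 [565. 236.] yaw -14.8
pillar_a 0.66 218 [723. 407.] 24 76 [722. 407.] yaw -28.3
pillar_a 0.59 347 [456. 346.] 24 106 [457. 346.] yaw -2.3
pillar_a 0.58 9890 [505. 245.] 260 272 [501. 245.] yaw -0.0
pillar_a 0.53 226 [582. 330.] 22 78 [582. 330.] yaw -17.3
```

>>> drive_tool(
  angular=[
    [0,0,-0.006],
    [0,0,-0.006],
    [0,0,-0.006],
    [0,0,-0.006],
    [0,0,-0.006],
    [0,0,-0.006],
    [0,0,-0.006],
    [0,0,-0.006],
    [0,0,-0.006],
    [0,0,-0.006],
    [0,0,-0.006],
    [0,0,-0.006],
    [0,0,-0.006],
    [0,0,-0.006],
    [0,0,-0.006],
    [0,0,-0.006],
    [0,0,-0.006],
    [0,0,-0.006],
    [0,0,0],
    [0,0,0],
  ],
  delta_pos=[
    [-3.71,-2.79,0],
    [-3.71,-2.79,0],
    [-3.71,-2.79,0],
    [-3.71,-2.79,0],
    [-3.71,-2.79,0],
    [-3.71,-2.79,0],
    [-3.71,-2.79,0],
    [-3.71,-2.79,0],
    [-3.71,-2.79,0],
    [-3.71,-2.79,0],
    [-3.71,-2.79,0],
    [-3.71,-2.79,0],
    [-3.71,-2.79,0],
    [-3.71,-2.79,0],
    [-3.71,-2.79,0],
    [-3.71,-2.79,0],
    [-3.71,-2.79,0],
    [-3.71,-2.79,0],
    [0,0,0],
    [0,0,0],
  ],
  gripper=[5,5,5,5,5,5,5,5,5,5,5,5,5,5,5,5,5,5,5,5],
  squeeze=40,
)

```text
time_s: 3.05
tool_pos: [0.716, 0.0039, 0.2356]
tool_rot: [-180.0, -0.1, 171.7]
force: [-0.1, 0.3, 0.4]
grip_width: 0.0499
grasp_force: 0.0
```

```bash
cat >> h.py <<'E'
def go(x,y,z,yaw,n=0):
    "rows to target: per-row tool shift and turn if the shift is done in the present tool axes first"
    o=telemetry.get_obs(); T=rot(o['tool_rot']); d=T.T@(np.array([x,y,z])-o['tool_pos'])*100
    dy=(yaw-o['tool_rot'][2]+180)%360-180
    print('at',np.round(o['tool_pos'],4),np.round(o['tool_rot'],2),'q7',round(o['qpos'][6]),'t',round(o['time_s'],1)); print('shift cm',np.round(d,2),'turn z rad',round(-np.radians(dy),4))
E
python3 - <<'E'
from h import *
go(.684,-.023,.235,172)
p=eyes.read_camera('wrist'); save(p,'w1.png'); print(p['origin'],p['orientation'])
for r in models.cut_out(p,'stud'):
        ys,xs=np.where(r['pixels']); P=ray(p,np.c_[xs,ys],.073)[:,:2]
        c,(w,h),a=cv2.minAreaRect((P*1000).astype(np.float32)); print(r['p'],r['centre'],c,w,h,a)
E
```

```text
at [0.716  0.0039 0.2356] [-1.7996e+02 -8.0000e-02  1.7168e+02] q7 87 t 3.0
shift cm [ 2.78 -3.12  0.06] turn z rad -0.0057
[0.63762517 0.01572547 0.3837677 ] [1.63188692e+02 3.36707327e-02 8.17056696e+01]
0.95 [285.4, 159.9] (682.4999389648438, -19.35875701904297) 69.72759246826172 27.320003509521484 0.51479572057724
```

View pics/w1.png

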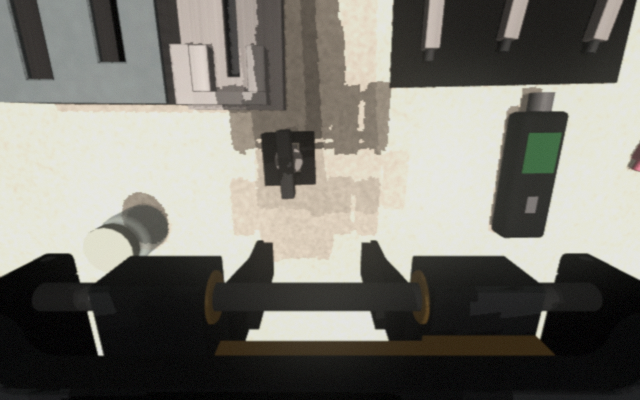

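The wrist view shows the stud's bar from (286,131) to (288,198), inside its stand. The fork is at about (215,65), the mat and tachometer are on the right, and the jar is at lower left.

Run:
```python
from h import *
p=eyes.read_camera('wrist')
a=ray(p,[[286,130.5],[288,198]],.073); print(a, np.degrees(np.arctan2(*(a[0]-a[1])[[1,0]])),np.hypot(*(a[0]-a[1])[:2]))
print('stand',ray(p,[[264,132],[312,131],[315,185],[265,186]],.028))
c=a.mean(0); go(c[0],c[1],.12,172)
```

```text
[[ 0.64954163 -0.01329399  0.073     ]
 [ 0.71714659 -0.02273492  0.073     ]] 172.0501432340538 0.06826098017778391
stand [[ 0.64952537 -0.04247968  0.028     ]
 [ 0.6559708   0.01081747  0.028     ]
 [ 0.71757135  0.00538817  0.028     ]
 [ 0.71050649 -0.05299235  0.028     ]]
at [0.7154 0.0075 0.2369] [ 1.7991e+02 -1.0000e-02  1.7196e+02] q7 87 t 3.2
shift cm [ 2.82 -2.99 11.68] turn z rad -0.0007
```

>>> drive_tool(
  angular=[
    [0,0,0],
    [0,0,0],
    [0,0,0],
    [0,0,0],
    [0,0,0],
  ],
  delta_pos=[
    [0.93,-0.99,3.9],
    [0.93,-0.99,3.9],
    [0.94,-1.0,3.9],
    [0,0,0],
    [0,0,0],
  ],
  gripper=[5,5,5,5,5],
)

```text
time_s: 3.7
tool_pos: [0.6841, -0.0185, 0.1207]
tool_rot: [179.9, 0.0, 171.9]
force: [-0.0, 0.2, 0.9]
grip_width: 0.0503
grasp_force: 0.0
```

Run:
```python
from h import *
p=eyes.read_camera('wrist'); save(p,'w2.png')
for r in models.cut_out(p,'stud'):
    ys,xs=np.where(r['pixels']); print(r['p'],r['centre'],xs.min(),xs.max(),ys.min(),ys.max(), ray(p,r['centre'],.073))
go(.6835,-.019,.067,172)
```

```text
0.74 [308.3, 219.9] 290 328 179 279 [[ 0.67289187 -0.02209008  0.073     ]]
at [ 0.6864 -0.0186  0.123 ] [179.89   0.31 171.94] q7 90 t 3.8
shift cm [ 0.31 -0.09  5.6 ] turn z rad -0.0011
```

View pics/w2.png

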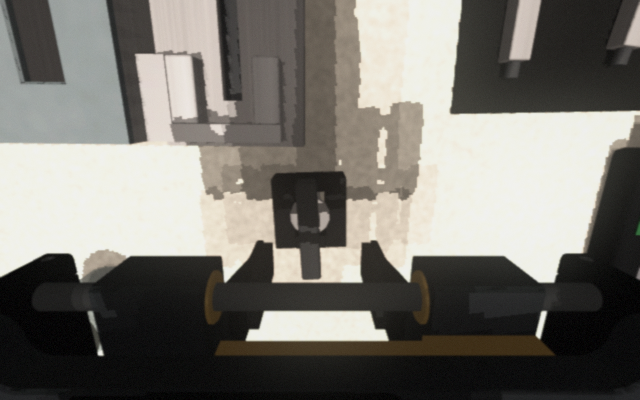

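The wrist view shows the bar upright at columns 300–318, rows 179–279, about 8 px left of the gripper's centre line at 318.

Run:
```python
from h import *
p=eyes.read_camera('wrist'); o=telemetry.get_obs(); print(np.round(o['tool_pos'],4),np.round(p['origin'],4))
a=ray(p,[[309,179],[311,279]],.073); print(a,a.mean(0)); print(proj(p,np.array(o['tool_pos'])))
c=a.mean(0); go(c[0],c[1],.067,172)
```

```text
[ 0.6864 -0.0189  0.123 ] [ 0.6069 -0.0073  0.2707]
[[ 0.64833256 -0.01783969  0.073     ]
 [ 0.72087992 -0.02716774  0.073     ]] [ 0.68460624 -0.02250371  0.073     ]
[[315.5439028  268.95845274]]
at [ 0.6864 -0.0189  0.123 ] [179.91   0.31 171.93] q7 90 t 3.9
shift cm [ 0.16 -0.39  5.6 ] turn z rad -0.0013
```

>>> drive_tool(
  angular=[
    [0,0,0],
    [0,0,0],
    [0,0,0],
    [0,0,0],
    [0,0,0],
    [0,0,0],
    [0,0,0],
    [0,0,0],
    [0,0,0],
  ],
  delta_pos=[
    [0.16,-0.39,0],
    [0,0,1.9],
    [0,0,1.9],
    [0,0,1.8],
    [0,0,0],
    [0,0,0],
    [0,0,0],
    [0,0,0],
    [0,0,0],
  ],
  gripper=[5,5,5,5,5,1,1,1,1],
  squeeze=40,
)

```text
time_s: 4.75
tool_pos: [0.6824, -0.0239, 0.0645]
tool_rot: [180.0, 0.1, 171.8]
force: [-0.5, -0.2, -0.4]
grip_width: 0.0258
grasp_force: 0.0
```

Run:
```python
from h import *
o=telemetry.get_obs(); print({k:np.round(o[k],4) for k in ('tool_pos','tool_rot','grip_width','grasp_force','force')})
```

```text
{'tool_pos': array([ 0.6824, -0.0239,  0.0645]), 'tool_rot': array([1.799792e+02, 8.470000e-02, 1.718198e+02]), 'grip_width': np.float64(0.0258), 'grasp_force': np.float64(0.0), 'force': array([-0.4873, -0.1769, -0.4198])}
```

>>> drive_tool(
  angular=[
    [0,0,0],
    [0,0,0],
    [0,0,0],
    [0,0,0],
  ],
  delta_pos=[
    [0,0,-0.3],
    [0,0,0],
    [0,0,0],
    [0,0,0],
  ],
  gripper=[1,1,1,1],
)

```text
time_s: 5.15
tool_pos: [0.6823, -0.0239, 0.0674]
tool_rot: [180.0, 0.1, 171.8]
force: [-0.9, 0.2, 5.5]
grip_width: 0.0137
grasp_force: 41.3
```

>>> drive_tool(
  angular=[
    [0,0,0],
    [0,0,0],
    [0,0,0],
    [0,0,0],
    [0,0,0],
    [0,0,0],
    [0,0,0],
    [0,0,0],
    [0,0,0],
    [0,0,0],
    [0,0,0],
    [0,0,0],
  ],
  delta_pos=[
    [0,0,-2],
    [0,0,-3],
    [0,0,-3],
    [0,0,-1],
    [2,-0.5,0],
    [3,-0.8,0],
    [4,-1.1,0],
    [4,-1.1,0],
    [3,-0.8,0],
    [2,-0.5,0],
    [1,-0.4,0],
    [0,0,0],
  ],
  gripper=[1,1,1,1,1,1,1,1,1,1,1,1],
)

```text
time_s: 6.35
tool_pos: [0.4852, -0.0486, 0.1559]
tool_rot: [180.0, -0.1, 171.8]
force: [-0.3, -0.2, -2.3]
grip_width: 0.0134
grasp_force: 41.2
```

Run:
```python
from h import *
p=eyes.read_camera('wrist'); save(p,'w3.png'); go(.485,-.0475,.067,171.2)
print(proj(p,[[.485,-.0475,.028],[.583,-.0625,.028]]))
q=eyes.read_camera('top'); save(q,'t3.png',(270,150,430,270),5)
```

```text
at [ 0.4865 -0.0483  0.1563] [1.7998e+02 3.0000e-02 1.7181e+02] q7 85 t 6.4
shift cm [0.17 0.05 8.93] turn z rad 0.0107
[[317.37653442 201.82416249]
 [316.4200346  295.58265668]]
```

View pics/w3.png

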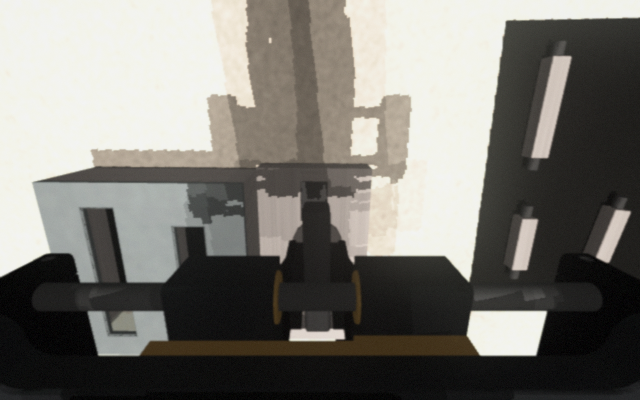

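View pics/t3.png

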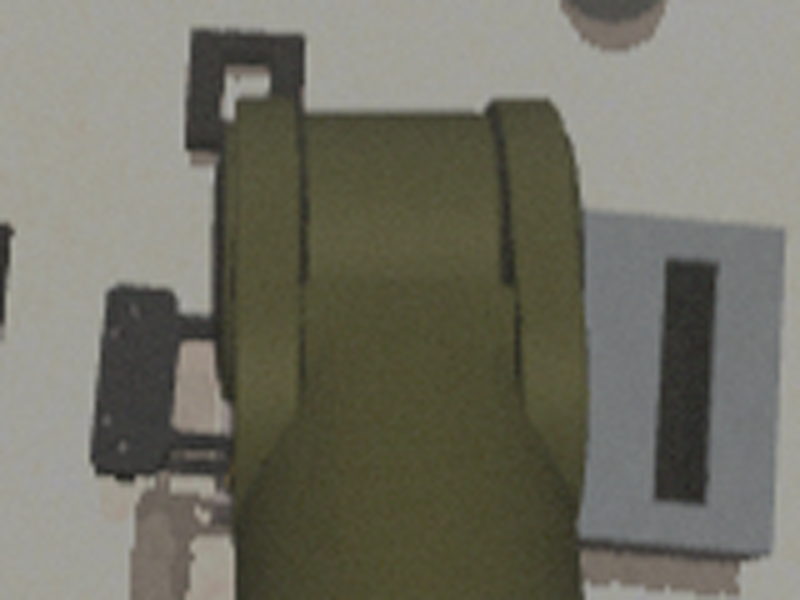

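The wrist view shows the entry's -x end as a dark opening at about (305–328, 180–200), in line with the held bar at column 315. The top view is blocked by the arm.

Run:
```python
from h import *
p=eyes.read_camera('wrist'); g=p['pixels'].mean(2).astype(int)
for r in (176,180,184,188,192,196,200): print(r,g[r,292:346:1].tolist())
print(g[160:205,316].tolist())
save(p,'w3c.png',(240,150,400,250),5)
# predicted entry corners
yaw=np.radians(-8.8); M=np.array([[np.cos(yaw),-np.sin(yaw)],[np.sin(yaw),np.cos(yaw)]])
for c in ((-19,12.5),(-19,-12.5)): print(proj(p,[*(np.array([.485,-.0475])+M@np.array(c)/1000),.028]))
```

```text
176 [73, 74, 74, 73, 74, 75, 75, 74, 73, 71, 70, 72, 72, 73, 74, 70, 73, 71, 71, 76, 71, 75, 73, 76, 73, 74, 76, 75, 74, 75, 74, 75, 75, 75, 81, 92, 102, 102, 101, 102, 103, 104, 106, 106, 104, 105, 105, 104, 103, 105, 105, 103, 102, 106]
180 [71, 72, 74, 74, 77, 77, 76, 67, 66, 62, 50, 41, 37, 38, 37, 37, 40, 41, 40, 39, 39, 38, 42, 44, 40, 41, 42, 41, 41, 42, 41, 44, 44, 45, 49, 68, 75, 79, 92, 102, 103, 103, 105, 103, 103, 104, 104, 102, 103, 101, 103, 103, 103, 103]
184 [70, 73, 73, 72, 72, 77, 72, 65, 59, 61, 65, 69, 64, 54, 39, 41, 40, 37, 38, 39, 38, 38, 42, 39, 43, 42, 42, 42, 42, 44, 44, 48, 48, 44, 51, 69, 77, 78, 76, 75, 81, 92, 101, 104, 102, 105, 100, 99, 98, 98, 102, 101, 104, 103]
188 [71, 72, 73, 74, 75, 75, 71, 66, 53, 57, 64, 70, 64, 51, 40, 41, 40, 37, 38, 41, 38, 41, 41, 41, 41, 41, 42, 45, 48, 49, 53, 66, 67, 55, 55, 70, 78, 77, 74, 79, 78, 79, 76, 77, 78, 77, 78, 78, 77, 76, 76, 78, 78, 79]
192 [71, 71, 74, 71, 73, 75, 80, 87, 76, 71, 69, 70, 69, 63, 50, 42, 42, 37, 40, 40, 38, 40, 39, 37, 41, 41, 42, 48, 61, 70, 71, 70, 73, 71, 68, 70, 76, 76, 74, 77, 77, 79, 78, 76, 75, 77, 77, 79, 77, 76, 77, 78, 79, 78]
196 [162, 156, 127, 103, 102, 115, 141, 125, 83, 66, 69, 70, 68, 69, 62, 50, 39, 40, 39, 38, 41, 39, 39, 41, 40, 44, 42, 50, 63, 70, 70, 72, 66, 60, 66, 92, 113, 138, 149, 150, 153, 156, 154, 157, 163, 168, 159, 127, 107, 103, 103, 111, 138, 150]
200 [162, 164, 166, 167, 169, 172, 168, 140, 95, 68, 69, 69, 69, 68, 67, 64, 65, 65, 62, 66, 69, 65, 67, 64, 65, 68, 65, 64, 67, 67, 67, 69, 65, 60, 91, 144, 168, 167, 168, 168, 169, 168, 167, 171, 169, 170, 168, 167, 165, 164, 168, 164, 167, 169]
[94, 67, 60, 67, 69, 69, 74, 73, 74, 71, 71, 74, 74, 73, 75, 74, 73, 74, 67, 52, 40, 42, 39, 41, 43, 43, 42, 41, 41, 40, 41, 42, 41, 41, 40, 40, 40, 49, 60, 71, 65, 53, 42, 36, 38]
[[330.67040435 179.31106159]]
[[303.08276737 178.99972617]]
```

View pics/w3c.png

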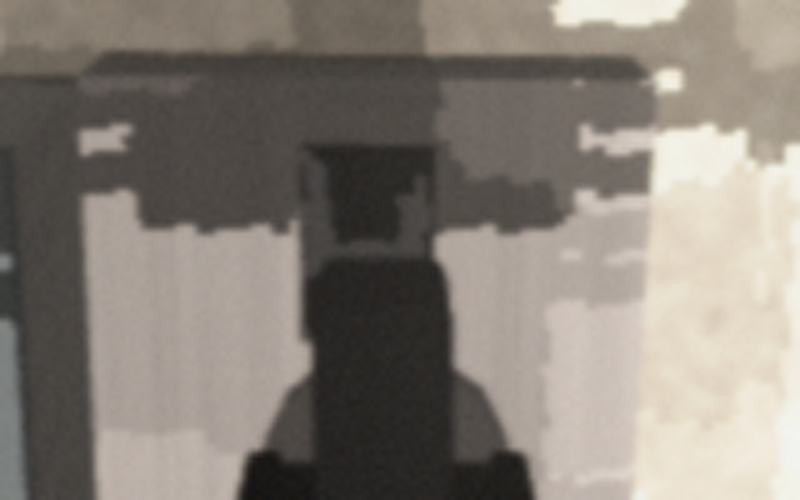

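The crop shows the entry's -x edge at row 179 with sides at columns 300.5 and 326.5. The bar's far end covers columns 303–329.

Run:
```python
from h import *
p=eyes.read_camera('wrist'); o=telemetry.get_obs(); t=np.array(o['tool_pos']); T=rot(o['tool_rot'])
print(t,o['tool_rot'],p['mtx'][0])
# bar far end: tool x +35+2.? ; z top 0.162
for dx in (.033,.035): print('bar end', proj(p,[t+T@[dx,s,-.006] for s in (-.007,.007)]))
e=ray(p,[[300.5,179],[326.5,179]],.028); print('entry end corners',e, np.hypot(*(e[0]-e[1])[:2]))
c=e.mean(0); yaw=np.radians(-8.8); x=np.array([np.cos(yaw),np.sin(yaw),0]); ent=c+.019*x; print('entry',ent)
print('in tool', (T.T@(ent-t))*100)
```

```text
[ 0.48747209 -0.04814159  0.15651266] [-1.79976592e+02  4.02336518e-02  1.71841106e+02] [310.66746847   0.         316.7263765 ]
bar end [[301.40475533 213.15589367]
 [330.4985964  213.16636925]]
bar end [[301.34700969 209.18951093]
 [330.55445159 209.20021221]]
entry end corners [[ 0.46422357 -0.05928368  0.028     ]
 [ 0.46755539 -0.03596008  0.028     ]] 0.02356037643896346
entry [ 0.48466582 -0.05052861  0.028     ]
in tool [ 0.2529343  -0.27086218 12.85120301]
```

>>> drive_tool(
  angular=[
    [0,0,0.01],
    [0,0,0],
    [0,0,0],
    [0,0,0],
    [0,0,0],
  ],
  delta_pos=[
    [0,-0.27,0],
    [0,0,2.5],
    [0,0,3],
    [0,0,0],
    [0,0,0],
  ],
  gripper=[1,1,1,1,1],
)

```text
time_s: 7.05
tool_pos: [0.486, -0.0513, 0.1016]
tool_rot: [-179.9, -0.1, 171.2]
force: [-0.4, 0.3, -2.0]
grip_width: 0.0138
grasp_force: 41.2
```

Run:
```python
from h import *
p=eyes.read_camera('wrist'); o=telemetry.get_obs(); t=np.array(o['tool_pos']); T=rot(o['tool_rot']); print(t,o['tool_rot'])
a=p['pixels'][130:230,240:400,::-1]; q=eyes.read_camera('side')
uv=proj(q,[.485,-.05,.06])[0].astype(int); print(uv)
b=q['pixels'][uv[1]-50:uv[1]+50,uv[0]-80:uv[0]+80,::-1]
s=lambda i:cv2.resize(i,None,fx=3.7,fy=3,interpolation=cv2.INTER_CUBIC)
cv2.imwrite('pics/w4.png',np.vstack([s(a),s(b)])); print(b.shape)
print('bar end', proj(p,[t+T@[.035,k,-.006] for k in (-.007,.007)]))
```

```text
[ 0.48694916 -0.05123766  0.10251612] [-1.79988636e+02  6.96642761e-02  1.71231422e+02]
[279 223]
(100, 160, 3)
bar end [[301.61872415 211.45513923]
 [330.94024827 211.47326249]]
```

View pics/w4.png

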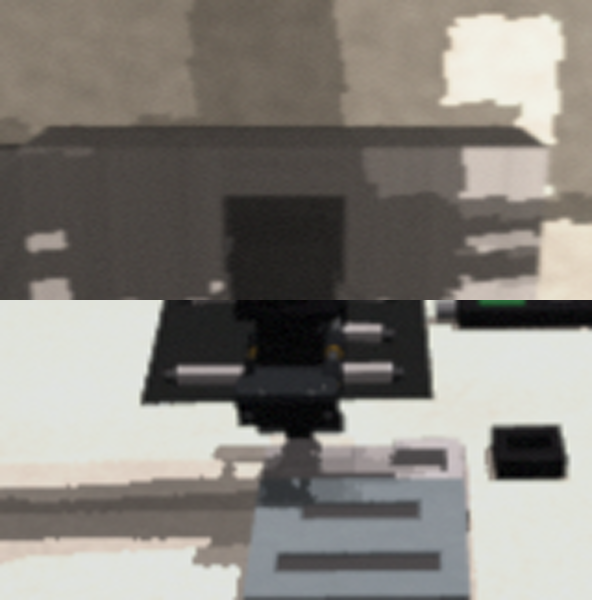

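The wrist half shows the entry's end edge at row 195.7 with sides at columns 300.8 and 333.2. The side view only shows the gripper over the plate.

Run:
```python
from h import *
p=eyes.read_camera('wrist'); o=telemetry.get_obs(); t=np.array(o['tool_pos']); T=rot(o['tool_rot'])
e=ray(p,[[300.8,195.7],[333.2,195.7]],.028); print(np.hypot(*(e[0]-e[1])[:2]))
yaw=np.radians(-8.8); x=np.array([np.cos(yaw),np.sin(yaw),0]); ent=e.mean(0)+.019*x; print('entry',ent,'in tool cm', (T.T@(ent-t))*100)
g=p['pixels'].astype(int).mean(2); print(g[190:262,316].astype(int).tolist()); print(g[215,285:350].astype(int).tolist())
```

```text
0.024054777974198704
entry [ 0.48644633 -0.05042387  0.028     ] in tool cm [0.12176297 0.04727308 7.51045933]
[70, 69, 57, 42, 35, 36, 35, 36, 35, 35, 36, 33, 33, 32, 32, 31, 32, 32, 31, 33, 31, 33, 34, 32, 35, 35, 34, 35, 35, 34, 32, 34, 35, 32, 32, 36, 34, 32, 34, 33, 32, 33, 31, 31, 32, 32, 31, 31, 30, 30, 32, 33, 33, 32, 32, 29, 28, 32, 31, 33, 31, 32, 30, 33, 32, 30, 30, 29, 30, 31, 30, 31]
[67, 67, 66, 70, 65, 67, 68, 68, 70, 69, 70, 71, 73, 69, 63, 49, 41, 33, 34, 34, 34, 30, 34, 32, 29, 32, 34, 33, 33, 34, 36, 35, 33, 34, 37, 36, 34, 34, 38, 36, 37, 36, 34, 33, 36, 32, 40, 52, 66, 73, 72, 71, 71, 70, 71, 71, 73, 71, 73, 74, 71, 73, 74, 71, 72]
```

>>> drive_tool(
  angular=[
    [0,0,0],
    [0,0,0],
    [0,0,0],
    [0,0,0],
    [0,0,0],
  ],
  delta_pos=[
    [0.05,0.03,0.8],
    [0,0,0.6],
    [0,0,0.4],
    [0,0,0.4],
    [0,0,0],
  ],
  gripper=[1,1,1,1,1],
)

```text
time_s: 7.7
tool_pos: [0.485, -0.0506, 0.0788]
tool_rot: [-180.0, -0.1, 171.2]
force: [0.0, -0.0, -2.6]
grip_width: 0.0136
grasp_force: 41.2
```

Head is in with no contact force. I'll lower it to the collar.

>>> drive_tool(
  angular=[
    [0,0,0],
    [0,0,0],
    [0,0,0],
    [0,0,0],
  ],
  delta_pos=[
    [0,0,0.5],
    [0,0,0.4],
    [0,0,0.2],
    [0,0,0],
  ],
  gripper=[1,1,1,1],
)

```text
time_s: 8.1
tool_pos: [0.4853, -0.0506, 0.0682]
tool_rot: [-180.0, -0.0, 171.2]
force: [0.2, -0.8, -2.6]
grip_width: 0.0139
grasp_force: 41.2
```

>>> drive_tool(
  angular=[
    [0,0,0],
    [0,0,0],
    [0,0,0],
    [0,0,0],
    [0,0,0],
  ],
  delta_pos=[
    [-0.8,0,0],
    [-0.8,0,0],
    [-0.8,0,0],
    [-0.8,0,0],
    [0,0,0],
  ],
  gripper=[1,1,1,1,1],
)

```text
time_s: 8.6
tool_pos: [0.5187, -0.0558, 0.0687]
tool_rot: [-180.0, 0.1, 171.2]
force: [0.4, -0.5, -3.4]
grip_width: 0.014
grasp_force: 41.2
```

>>> drive_tool(
  angular=[
    [0,0,0],
    [0,0,0],
    [0,0,0],
    [0,0,0],
    [0,0,0],
    [0,0,0],
  ],
  delta_pos=[
    [-1,0,0],
    [-1,0,0],
    [-1,0,0],
    [-1,0,0],
    [-1,0,0],
    [0,0,0],
  ],
  gripper=[1,1,1,1,1,1],
)

```text
time_s: 9.2
tool_pos: [0.5682, -0.0634, 0.0687]
tool_rot: [-180.0, 0.1, 171.2]
force: [0.1, -1.0, -2.5]
grip_width: 0.0134
grasp_force: 41.2
```

Run:
```python
from h import *
p=eyes.read_camera('wrist'); o=telemetry.get_obs(); t=np.array(o['tool_pos']); T=rot(o['tool_rot']); print(t,o['tool_rot'],o['force'])
save(p,'w5.png',(220,140,420,290),4)
print(proj(p,[t+T@[.035,0,-.006]]))
```

```text
[ 0.5671227  -0.06332864  0.0684326 ] [-1.79976063e+02 -4.71023332e-03  1.71238992e+02] [-0.70791347 -0.33091462 -2.5800755 ]
[[315.80186628 206.91879582]]
```

View pics/w5.png

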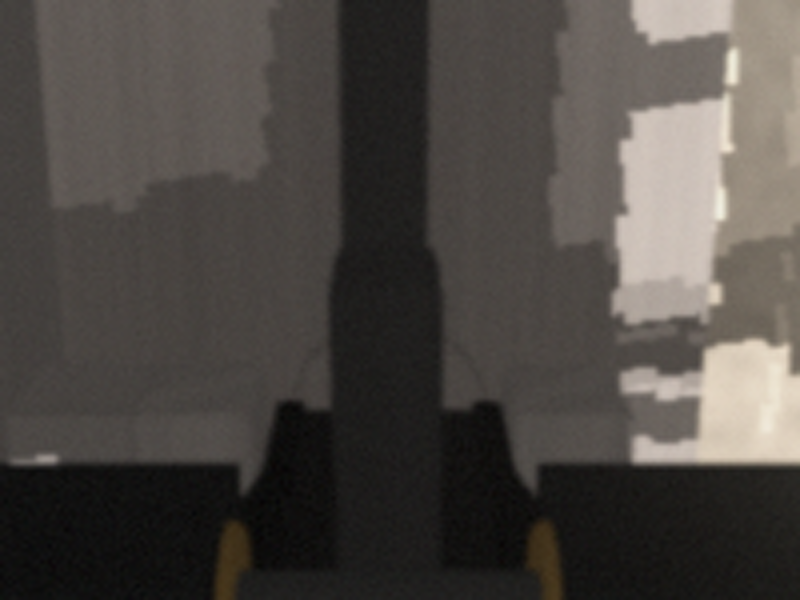

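The bar (crop columns 330–442) is centred on the slot (340–430), and the fork arm ends show at crop row 410.

>>> drive_tool(
  angular=[
    [0,0,0],
    [0,0,0],
    [0,0,0],
    [0,0,0],
    [0,0,0],
    [0,0,0],
  ],
  delta_pos=[
    [-0.5,0,0],
    [-0.5,0,0],
    [-0.3,0,0],
    [-0.2,0,0],
    [-0.1,0,0],
    [0,0,0],
  ],
  gripper=[1,1,1,1,1,1],
)

```text
time_s: 9.85
tool_pos: [0.5824, -0.0656, 0.0685]
tool_rot: [-180.0, -0.0, 171.2]
force: [0.1, 0.0, -1.7]
grip_width: 0.0134
grasp_force: 41.2
```

>>> drive_tool(
  angular=[
    [0,0,0],
    [0,0,0],
    [0,0,0],
    [0,0,0],
  ],
  delta_pos=[
    [-0.15,0,0],
    [-0.15,0,0],
    [0,0,0],
    [0,0,0],
  ],
  gripper=[1,1,1,1],
)

```text
time_s: 10.25
tool_pos: [0.5834, -0.0657, 0.0682]
tool_rot: [180.0, -0.3, 171.2]
force: [-5.2, 0.4, 1.0]
grip_width: 0.014
grasp_force: 41.2
```

>>> drive_tool(
  angular=[
    [0,0,0],
    [0,0,0.143],
    [0,0,0.143],
    [0,0,0.143],
    [0,0,0.143],
    [0,0,0.143],
    [0,0,0],
  ],
  delta_pos=[
    [0.35,0,0],
    [0,0,0],
    [0,0,0],
    [0,0,0],
    [0,0,0],
    [0,0,0],
    [0,0,0],
  ],
  gripper=[1,1,1,1,1,1,1],
)

```text
time_s: 10.95
tool_pos: [0.5824, -0.0654, 0.0687]
tool_rot: [180.0, 0.1, 130.3]
force: [0.2, -0.1, -2.4]
grip_width: 0.0139
grasp_force: 41.2
```

>>> drive_tool(
  angular=[
    [0,0,0.143],
    [0,0,0.143],
    [0,0,0.143],
    [0,0,0.143],
    [0,0,0.143],
    [0,0,0.143],
    [0,0,0],
  ],
  delta_pos=[
    [0,0,0],
    [0,0,0],
    [0,0,0],
    [0,0,0],
    [0,0,0],
    [0,0,0],
    [0,0,0],
  ],
  gripper=[1,1,1,1,1,1,1],
)

```text
time_s: 11.65
tool_pos: [0.5822, -0.0654, 0.0686]
tool_rot: [179.9, 0.0, 81.3]
force: [0.5, 0.6, -2.4]
grip_width: 0.0138
grasp_force: 41.2
```

>>> drive_tool(
  angular=[
    [0,0,0],
    [0,0,0],
    [0,0,0],
    [0,0,0],
    [0,0,0],
    [0,0,0],
    [0,0,0],
    [0,0,0],
    [0,0,0],
    [0,0,0],
  ],
  delta_pos=[
    [0,0,0.1],
    [0,0,0],
    [0,0,0],
    [0,0,0],
    [0,0,0],
    [0,0,-1],
    [0,0,-3],
    [0,0,-4],
    [0,0,-4],
    [0,0,0],
  ],
  gripper=[1,3,3,3,3,3,3,3,3,3],
)

```text
time_s: 12.65
tool_pos: [0.5855, -0.0666, 0.1942]
tool_rot: [179.4, -0.1, 81.1]
force: [0.9, 0.4, 0.6]
grip_width: 0.0302
grasp_force: 0.0
```

Run:
```python
from h import *
p=eyes.read_camera('wrist'); o=telemetry.get_obs(); t=np.array(o['tool_pos']); print(t,o['tool_rot'],o['qpos'][6])
save(p,'w6.png'); 
for r in models.cut_out(p,'stud'):
    ys,xs=np.where(r['pixels']); P=ray(p,np.c_[xs,ys],.073)[:,:2]
    c,(w,h),a=cv2.minAreaRect((P*1000).astype(np.float32)); print(r['p'],r['centre'],c,w,h,a)
```

```text
[ 0.5839897  -0.06603033  0.19136096] [ 1.79624918e+02 -1.08469319e-01  8.11208117e+01] 5.006978186179926
0.89 [311.9, 196.4] (583.0480346679688, -63.80747604370117) 70.34513854980469 26.00909423828125 80.87505340576172
```

View pics/w6.png

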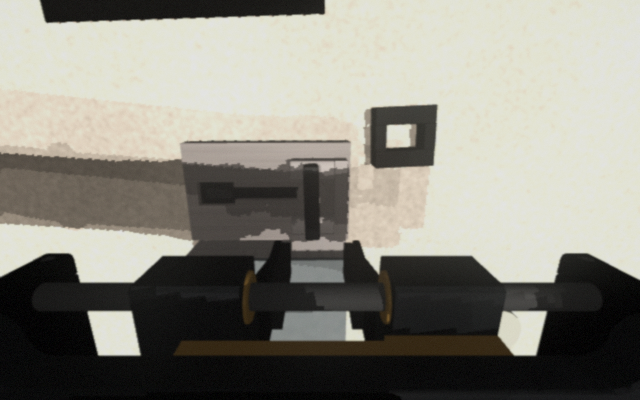

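The wrist view shows the bar at (311,165–240), lying across both fork arms at right angles to the slot, so the stud is locked. Next I go to the mat.

>>> drive_tool(
  angular=[
    [0,0,0],
    [0,0,0],
    [0,0,0],
    [0,0,0],
    [0,0,0],
    [0,0,0],
    [0,0,0],
    [0,0,-0.143],
    [0,0,-0.143],
    [0,0,-0.143],
    [0,0,-0.143],
    [0,0,-0.143],
    [0,0,-0.143],
    [0,0,-0.143],
    [0,0,-0.143],
    [0,0,-0.143],
    [0,0,-0.143],
    [0,0,-0.143],
    [0,0,0],
    [0,0,0],
  ],
  delta_pos=[
    [4.2,-0.43,-0.7],
    [4.2,-0.43,-0.7],
    [4.2,-0.43,-0.7],
    [4.2,-0.43,-0.7],
    [4.2,-0.43,-0.7],
    [4.2,-0.43,-0.7],
    [4.2,-0.43,-0.7],
    [0,0,0],
    [0,0,0],
    [0,0,0],
    [0,0,0],
    [0,0,0],
    [0,0,0],
    [0,0,0],
    [0,0,0],
    [0,0,0],
    [0,0,0],
    [0,0,0],
    [0,0,0],
    [0,0,0],
  ],
  gripper=[4,4,4,4,4,4,4,4,4,4,4,4,4,4,4,4,4,4,4,4],
)

```text
time_s: 14.75
tool_pos: [0.5971, 0.2294, 0.2354]
tool_rot: [-179.9, -0.1, 171.0]
force: [-0.4, -0.1, 0.3]
grip_width: 0.0405
grasp_force: 0.0
```

```bash
cat >> h.py <<'E'
def pillars(p):
    out=[]
    im=p['pixels'].astype(int)
    for r in models.cut_out(p,'pillar_a'):
        ys,xs=np.where(r['pixels'])
        if len(xs)>8000 or len(xs)<100: continue
        edge=xs.min()<2 or xs.max()>637 or ys.min()<2 or ys.max()>397
        rgb=np.median(im[ys,xs],axis=0)
        P=ray(p,np.c_[xs,ys],.014)[:,:2]; c,(w,h),a=cv2.minAreaRect((P*1000).astype(np.float32))
        q=P-P.mean(0); v=np.linalg.svd(q,full_matrices=False)[2][0]; v*=np.sign(v[0])
        print('pillar p%.2f'%r['p'],np.round(r['centre']),'c',np.round(c,1),'mean',np.round(P.mean(0)*1000,1),'LxW %.0f %.0f'%(max(w,h),min(w,h)),'yaw %.1f'%np.degrees(np.arctan2(v[1],v[0])),rgb,'EDGE' if edge else '')
E
python3 - <<'E'
from h import *
p=eyes.read_camera('wrist'); save(p,'w7.png'); go(.6,.23,.24,171.2); pillars(p)
q=eyes.read_camera('top'); pillars(q)
E
```

```text
at [0.5972 0.2295 0.2357] [-1.7996e+02 -6.0000e-02  1.7107e+02] q7 64 t 14.8
shift cm [-0.27  0.1  -0.43] turn z rad -0.0022
pillar p0.76 [471. 242.] c [706.8 414.4] mean [707.5 413.2] LxW 47 25 yaw -31.6 [217. 135. 151.] 
pillar p0.75 [237.  46.] c [440.7 166.4] mean [435.5 167.4] LxW 93 19 yaw -9.0 [192.  182.  173.5] EDGE
pillar p0.70 [404.  43.] c [465.2 345. ] mean [461.1 345. ] LxW 88 19 yaw -2.4 [217. 206. 198.] EDGE
pillar p0.67 [358. 147.] c [565.7 283.9] mean [565.  284.2] LxW 80 18 yaw -17.1 [118. 110. 105.] 
pillar p0.65 [317. 151.] c [564.6 235.8] mean [564.5 236.3] LxW 79 17 yaw -15.5 [113. 106. 102.] 
pillar p0.81 [248. 269.] c [434.2 167.6] mean [434.3 167.8] LxW 102 19 yaw -9.6 [142. 133. 130.] 
pillar p0.71 [220. 214.] c [567.1 236.8] mean [567.1 236.5] LxW 77 20 yaw -15.4 [89. 83. 81.] 
pillar p0.61 [255. 215.] c [563.5 150.8] mean [563.8 151. ] LxW 79 19 yaw -8.2 [90. 85. 83.] 
pillar p0.46 [202. 220.] c [568.2 284.6] mean [568.  284.6] LxW 81 21 yaw -17.1 [89. 82. 80.]
```

View pics/w7.png

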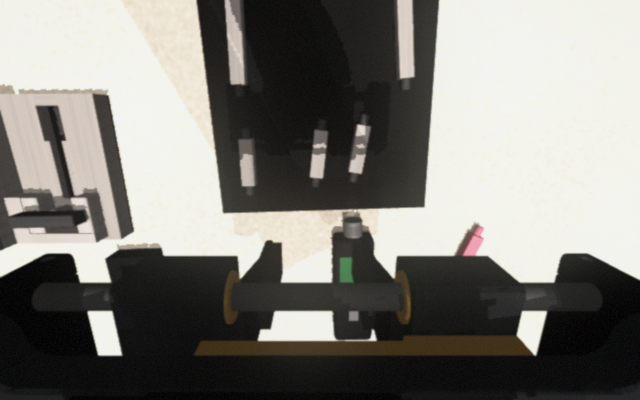

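The wrist view shows three short pillars at (247,160), (318,152) and (359,147); one has been knocked from its first place. Two long ones are at the top edge, (237,46) and (404,43), and the tachometer is at (352,280) and the pink decoy at (471,242).

>>> drive_tool(
  angular=[
    [0,0,0],
    [0,0,0.113],
    [0,0,0],
    [0,0,0],
    [0,0,0],
    [0,0,0],
    [0,0,0],
  ],
  delta_pos=[
    [3.3,0.16,0],
    [0,0,4.5],
    [0,0,4.5],
    [0,0,4.5],
    [0,0,3],
    [0,0,0],
    [0,0,0],
  ],
  gripper=[3,3,3,3,3,3,3],
)

```text
time_s: 15.65
tool_pos: [0.5655, 0.2363, 0.0721]
tool_rot: [-180.0, 0.0, 164.7]
force: [0.6, -0.4, -0.0]
grip_width: 0.0298
grasp_force: 0.0
```

Run:
```python
from h import *
go(.5646,.2362,.024,164.6); p=eyes.read_camera('wrist'); pillars(p)
```

```text
at [0.5655 0.2363 0.0721] [-1.7999e+02  2.0000e-02  1.6474e+02] q7 58 t 15.7
shift cm [ 0.09 -0.03  4.81] turn z rad 0.0024
pillar p0.93 [315. 223.] c [565.2 236.4] mean [563.2 236.8] LxW 82 17 yaw -15.2 [84. 78. 74.] 
pillar p0.83 [382. 211.] c [565.8 283.9] mean [564.  284.3] LxW 81 20 yaw -17.7 [93. 87. 83.] 
pillar p0.82 [154.  72.] c [443.8 166.8] mean [439.2 167.5] LxW 87 23 yaw -9.0 [174. 163. 156.] EDGE
pillar p0.71 [448.  48.] c [477.9 344.2] mean [475.  344.1] LxW 63 21 yaw -1.2 [211. 200. 191.] EDGE
pillar p0.55 [197. 229.] c [542.9 155.1] mean [544.6 155.2] LxW 44 23 yaw -8.5 [71. 67. 63.]
```

Well aligned. Descend, grip and lift.

>>> drive_tool(
  angular=[
    [0,0,0],
    [0,0,0],
    [0,0,0],
    [0,0,0],
    [0,0,0],
    [0,0,0],
    [0,0,0],
    [0,0,0],
    [0,0,0],
    [0,0,0],
    [0,0,0],
  ],
  delta_pos=[
    [0.05,0,2.5],
    [0,0,1.8],
    [0,0,0.5],
    [0,0,0],
    [0,0,0],
    [0,0,0],
    [0,0,-2],
    [0,0,-5],
    [0,0,-5],
    [0,0,-2],
    [0,0,0],
  ],
  gripper=[3,3,3,3,1,1,1,1,1,1,1],
  squeeze=35,
)

```text
time_s: 16.85
tool_pos: [0.5676, 0.2374, 0.1692]
tool_rot: [179.6, 0.4, 164.8]
force: [0.3, 0.4, -0.3]
grip_width: 0.0102
grasp_force: 0.0
```

Run:
```python
from h import *
go(.5215,-.159,.165,171.2)
```

```text
at [0.5676 0.2374 0.1692] [179.6    0.38 164.76] q7 56 t 16.9
shift cm [ -5.97 -39.46   0.18] turn z rad -0.1125
```

Run:
```python
from h import *
p=eyes.read_camera('wrist'); go(.5646,.2362,.024,164.6); pillars(p)
```

```text
at [0.5661 0.2369 0.1664] [179.77   0.2  164.77] q7 56 t 16.9
shift cm [ 0.17 -0.17 14.24] turn z rad 0.0029
pillar p0.80 [401.  52.] c [464.6 345. ] mean [460.7 345.1] LxW 90 21 yaw -1.8 [217. 206. 197.] EDGE
pillar p0.80 [506. 268.] c [719.8 406.1] mean [703.7 413.9] LxW 81 25 yaw -29.0 [186.  116.  126.5] 
pillar p0.68 [311. 186.] c [563.9 236. ] mean [562.6 236.8] LxW 81 16 yaw -15.3 [146. 137. 130.] 
pillar p0.67 [357. 179.] c [565.7 283.9] mean [564.5 284.3] LxW 78 19 yaw -17.6 [116. 109. 103.] 
pillar p0.67 [232. 206.] c [560.9 151.4] mean [559.4 151.9] LxW 79 21 yaw -8.9 [171. 161. 153.] 
pillar p0.66 [202.  71.] c [433.4 167.8] mean [430.5 168.5] LxW 109 22 yaw -9.2 [110. 103.  98.]
```

>>> drive_tool(
  angular=[
    [0,0,0],
    [0,0,0],
    [0,0,0],
    [0,0,0],
    [0,0,0],
    [0,0,0],
    [0,0,0],
    [0,0,0],
    [0,0,0],
    [0,0,0],
    [0,0,0],
    [0,0,0],
  ],
  delta_pos=[
    [0.15,-0.1,3],
    [0,0,4],
    [0,0,4],
    [0,0,2.5],
    [0,0,0.7],
    [0,0,0],
    [0,0,0],
    [0,0,0],
    [0,0,0],
    [0,0,0],
    [0,0,0],
    [0,0,0],
  ],
  gripper=[3,3,3,3,3,3,1,1,1,1,1,1],
)

```text
time_s: 18.15
tool_pos: [0.564, 0.2363, 0.0229]
tool_rot: [179.9, 0.1, 164.8]
force: [-0.3, 0.3, 6.3]
grip_width: 0.0155
grasp_force: 35.0
```

>>> drive_tool(
  angular=[
    [0,0,0],
    [0,0,-0.1125],
    [0,0,0],
    [0,0,0],
    [0,0,0],
    [0,0,0],
    [0,0,0],
    [0,0,0],
    [0,0,0],
    [0,0,0],
    [0,0,0],
    [0,0,0],
    [0,0,0],
    [0,0,0],
    [0,0,0],
  ],
  delta_pos=[
    [0,0,-2],
    [0,0,-5],
    [0,0,-5],
    [0,0,-2.5],
    [-0.2,-3,0],
    [-0.2,-4.5,0],
    [-0.2,-4.5,0],
    [-0.2,-4.5,0],
    [-0.2,-4.5,0],
    [-0.2,-4.5,0],
    [-0.2,-4.5,0],
    [-0.2,-4.5,0],
    [-0.2,-3.5,0],
    [-0.05,-1.7,0],
    [0,0,0],
  ],
  gripper=[1,1,1,1,1,1,1,1,1,1,1,1,1,1,1],
)

```text
time_s: 19.65
tool_pos: [0.5192, -0.1629, 0.1663]
tool_rot: [-179.9, -0.0, 170.9]
force: [0.6, 0.3, -1.5]
grip_width: 0.0154
grasp_force: 35.0
```

Run:
```python
from h import *
go(.5215,-.159,.165,171.2)
p=eyes.read_camera('wrist'); save(p,'w8.png',(160,100,480,340),2.5)
o=telemetry.get_obs();t=np.array(o['tool_pos']); T=rot(o['tool_rot']); print(t,'pillar end',proj(p,[t+T@[.04,0,.014]]),o['grip_width'])
for c in ((.5215,-.159),(.511,-.228)):
  x=np.array([.988,-.153]); print(proj(p,[[*(np.array(c)-x*k),.072] for k in (.044,.059)]).round())
```

```text
at [ 0.5192 -0.1629  0.1663] [-1.7993e+02 -3.0000e-02  1.7087e+02] q7 101 t 19.6
shift cm [-0.16  0.42  0.13] turn z rad -0.0057
[ 0.5199076  -0.1602716   0.16622486] pillar end [[320.98342879 189.54618591]] 0.0157624372944299
[[322. 162.]
 [322. 142.]]
[[232. 163.]
 [231. 143.]]
```

View pics/w8.png

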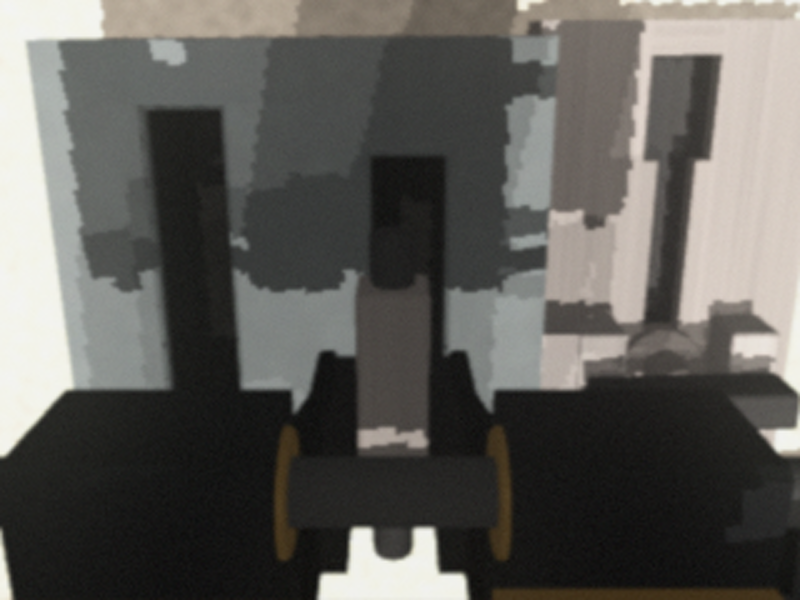

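The crop shows the short slot's -x end at full-frame columns 308–338, row 162, and the long slot's at columns 219–249, row 144, both as predicted within 2 px. The held pillar hangs level between the fingers.

>>> drive_tool(
  angular=[
    [0,0,-0.005],
    [0,0,0],
    [0,0,0],
    [0,0,0],
    [0,0,0],
  ],
  delta_pos=[
    [-0.13,0.3,0],
    [0,0,3],
    [0,0,2.5],
    [0,0,0],
    [0,0,0],
  ],
  gripper=[1,1,1,1,1],
)

```text
time_s: 20.2
tool_pos: [0.5227, -0.155, 0.1116]
tool_rot: [180.0, -0.1, 171.6]
force: [0.1, -0.0, -1.1]
grip_width: 0.0155
grasp_force: 35.0
```

Run:
```python
from h import *
go(.5215,-.158,.0885,171.2)
```

```text
at [ 0.5227 -0.155   0.1116] [ 1.7999e+02 -5.0000e-02  1.7164e+02] q7 104 t 20.2
shift cm [ 0.07 -0.31  2.31] turn z rad 0.0077
```

>>> drive_tool(
  angular=[
    [0,0,0.007],
    [0,0,0],
    [0,0,0],
    [0,0,0],
  ],
  delta_pos=[
    [0.07,-0.31,0],
    [0,0,0.8],
    [0,0,0.5],
    [0,0,0],
  ],
  gripper=[1,1,1,1],
)

```text
time_s: 20.6
tool_pos: [0.5207, -0.1594, 0.0979]
tool_rot: [180.0, -0.1, 171.1]
force: [-0.2, 1.2, -1.1]
grip_width: 0.0151
grasp_force: 35.0
```

>>> drive_tool(
  angular=[
    [0,0,0],
    [0,0,0],
    [0,0,0],
  ],
  delta_pos=[
    [0,0,0.5],
    [0,0,0.5],
    [0,0,0],
  ],
  gripper=[1,1,1],
)

```text
time_s: 20.9
tool_pos: [0.5206, -0.1593, 0.0877]
tool_rot: [-180.0, -0.1, 171.1]
force: [-0.4, 0.5, 0.1]
grip_width: 0.0151
grasp_force: 35.0
```

>>> drive_tool(
  angular=[
    [0,0,0],
    [0,0,0],
    [0,0,0],
    [0,0,0],
    [0,0,0],
    [0,0,0],
    [0,0,0],
    [0,0,0],
  ],
  delta_pos=[
    [0,0,0],
    [0,0,0],
    [0,0,0],
    [0,0,0],
    [0,0,-3],
    [0,0,-4],
    [0,0,0],
    [0,0,0],
  ],
  gripper=[3,3,3,3,3,3,3,3],
)

```text
time_s: 21.7
tool_pos: [0.522, -0.1596, 0.1596]
tool_rot: [180.0, 0.1, 171.1]
force: [-0.7, 0.5, 0.2]
grip_width: 0.0304
grasp_force: 0.0
```

Run:
```python
from h import *
go(.5215,-.158,.165,171.2)
p=eyes.read_camera('wrist'); q=eyes.read_camera('side')
a=p['pixels'][90:330,160:480,::-1]; b=q['pixels'][180:330,200:400,::-1]
s=lambda i,w:cv2.resize(i,(w,int(i.shape[0]*w/i.shape[1])),interpolation=cv2.INTER_CUBIC)
cv2.imwrite('pics/w9.png',np.hstack([s(a,400)[:300],s(b,400)]))
pillars(p); print('side'); pillars(q)
```

```text
at [ 0.522  -0.1596  0.1596] [1.7996e+02 1.5000e-01 1.7111e+02] q7 102 t 21.7
shift cm [ 0.08  0.15 -0.54] turn z rad -0.0016
pillar p0.76 [328. 193.] c [ 526.6 -147.7] mean [ 524.5 -147.3] LxW 75 8 yaw -8.7 [80. 76. 72.] 
pillar p0.57 [630. 193.] c [562.4 139.1] mean [565.8 142.3] LxW 78 25 yaw 1.1 [70. 66. 62.] EDGE
side
pillar p0.54 [259. 195.] c [433.4 162.5] mean [436.9 162.2] LxW 104 42 yaw -9.8 [84. 79. 80.] 
pillar p0.43 [258. 169.] c [454.  343.2] mean [453.6 343.8] LxW 95 44 yaw -2.1 [110. 105. 104.]
```

View pics/w9.png

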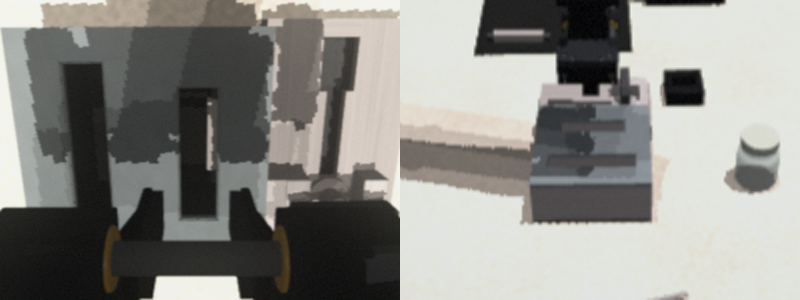

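The left half shows the pillar lying inside the short compartment, seen through the slot at (210,135), and the stud still locked. The side half shows the box clear.

Run:
```python
from h import *
go(.563,.151,.1646,171.2)
```

```text
at [ 0.5204 -0.1593  0.1573] [-1.800e+02 -1.300e-01  1.711e+02] q7 102 t 21.9
shift cm [ 0.59 31.31 -0.73] turn z rad -0.0017
```

>>> drive_tool(
  angular=[
    [0,0,0],
    [0,0,0],
    [0,0,0],
    [0,0,0],
    [0,0,0],
    [0,0,0],
    [0,0,0],
    [0,0,0],
    [0,0,0],
    [0,0,0],
  ],
  delta_pos=[
    [0.1,3,-0.7],
    [0.1,4.5,0],
    [0.1,4.5,0],
    [0.1,4.5,0],
    [0.1,4.5,0],
    [0.1,4.5,0],
    [0,4,0],
    [0,1.8,0],
    [0,0,0],
    [0,0,0],
  ],
  gripper=[3,3,3,3,3,3,3,3,3,3],
)

```text
time_s: 22.9
tool_pos: [0.5635, 0.1487, 0.1648]
tool_rot: [-179.9, -0.0, 171.0]
force: [0.0, -0.2, -0.0]
grip_width: 0.03
grasp_force: 0.0
```

Run:
```python
from h import *
p=eyes.read_camera('wrist'); pillars(p); go(.562,.151,.0235,171.2)
```

```text
pillar p0.92 [318. 188.] c [561.8 150.4] mean [560.1 151. ] LxW 79 16 yaw -7.9 [174. 163. 156.] 
pillar p0.86 [519.  50.] c [465.5 343.8] mean [461.4 343.9] LxW 88 24 yaw -2.4 [205. 194. 185.] EDGE
pillar p0.72 [316.  58.] c [441.3 165.6] mean [437.8 166.1] LxW 92 16 yaw -9.3 [113. 106. 101.] EDGE
pillar p0.65 [449. 175.] c [566.  282.7] mean [564.2 283.3] LxW 80 23 yaw -17.5 [195.5 183.5 175. ] 
pillar p0.54 [100. 260.] c [599.2 -92.1] mean [598.4 -89.3] LxW 59 46 yaw -68.8 [67. 63. 60.] 
at [0.5638 0.1476 0.1654] [-1.7992e+02 -1.0000e-02  1.7090e+02] q7 69 t 23.0
shift cm [ 0.23  0.32 14.19] turn z rad -0.0053
```

>>> drive_tool(
  angular=[
    [0,0,-0.01],
    [0,0,0],
    [0,0,0],
    [0,0,0],
    [0,0,0],
    [0,0,0],
    [0,0,0],
    [0,0,0],
    [0,0,0],
    [0,0,0],
    [0,0,0],
    [0,0,0],
    [0,0,0],
    [0,0,0],
    [0,0,0],
    [0,0,0],
  ],
  delta_pos=[
    [0.2,0.25,3],
    [0,0,4],
    [0,0,4],
    [0,0,2.5],
    [0,0,0.6],
    [0,0,0],
    [0,0,0],
    [0,0,0],
    [0,0,0],
    [0,0,0],
    [0,0,0],
    [0,0,0],
    [0,0,-2],
    [0,0,-5],
    [0,0,-5],
    [0,0,-2],
  ],
  gripper=[3,3,3,3,3,3,1,1,1,1,1,1,1,1,1,1],
)

```text
time_s: 24.6
tool_pos: [0.5646, 0.1541, 0.1701]
tool_rot: [179.7, 0.4, 171.7]
force: [0.8, -0.5, -0.2]
grip_width: 0.0154
grasp_force: 35.0
```

Run:
```python
from h import *
o=telemetry.get_obs(); print(o['grip_width'],o['grasp_force']); go(.521,-.1585,.165,171.2)
```

```text
0.015364106611313726 34.99949812889099
at [0.5646 0.1541 0.1701] [179.74   0.38 171.67] q7 69 t 24.6
shift cm [ -0.22 -31.56   0.37] turn z rad 0.0082
```

>>> drive_tool(
  angular=[
    [0,0,0.006],
    [0,0,0],
    [0,0,0],
    [0,0,0],
    [0,0,0],
    [0,0,0],
    [0,0,0],
    [0,0,0],
    [0,0,0],
    [0,0,0],
    [0,0,0],
    [0,0,0],
  ],
  delta_pos=[
    [0,-3,0],
    [0,-4.5,0],
    [0,-4.5,0],
    [0,-4.5,0],
    [0,-4.5,0],
    [0,-4.5,0],
    [0,-4,0],
    [0,-2,0],
    [0,0,2.5],
    [0,0,2.5],
    [0,0,0],
    [0,0,0],
  ],
  gripper=[1,1,1,1,1,1,1,1,1,1,1,1],
)

```text
time_s: 25.8
tool_pos: [0.5147, -0.1579, 0.1148]
tool_rot: [-180.0, -0.0, 171.3]
force: [0.2, 0.2, 0.4]
grip_width: 0.0154
grasp_force: 35.0
```

Run:
```python
from h import *
go(.521,-.158,.0875,171.2); o=telemetry.get_obs(); print(o['force'])
```

```text
at [ 0.5147 -0.1579  0.1148] [-1.8000e+02 -3.0000e-02  1.7134e+02] q7 103 t 25.8
shift cm [-0.62  0.08  2.73] turn z rad 0.0025
[0.15724713 0.15020451 0.36124468]
```

>>> drive_tool(
  angular=[
    [0,0,0.002],
    [0,0,0],
    [0,0,0],
    [0,0,0],
  ],
  delta_pos=[
    [-0.62,0.05,0],
    [0,0,0.8],
    [0,0,0.6],
    [0,0,0],
  ],
  gripper=[1,1,1,1],
)

```text
time_s: 26.2
tool_pos: [0.5204, -0.1582, 0.0996]
tool_rot: [180.0, -0.1, 171.2]
force: [-0.8, 0.6, -1.7]
grip_width: 0.0149
grasp_force: 35.0
```

Run:
```python
from h import *
go(.521,-.158,.0875,171.2); p=eyes.read_camera('wrist')
for r in models.cut_out(p,'pillar_a'): 
    ys,xs=np.where(r['pixels']); print(r['p'],np.round(r['centre']),xs.min(),xs.max(),ys.min(),ys.max())
o=telemetry.get_obs(); t=np.array(o['tool_pos']); T=rot(o['tool_rot']); print(proj(p,[t+T@[.04,0,.014],t+T@[.028,0,.006]]), proj(p,[np.array([.5215,-.158,.072])-.044*np.array([.988,-.153,0])]))
```

```text
at [ 0.5204 -0.1582  0.0996] [ 1.8000e+02 -1.0000e-01  1.7122e+02] q7 104 t 26.2
shift cm [-0.06  0.03  1.21] turn z rad 0.0004
0.76 [332. 200.] 326 337 179 242
0.68 [317. 236.] 302 332 184 316
[[315.63474592 190.29061856]
 [315.58950782 216.35124758]] [[316.73768595 178.66174845]]
```

>>> drive_tool(
  angular=[
    [0,0,0],
    [0,0,0],
    [0,0,0],
    [0,0,0],
  ],
  delta_pos=[
    [-0.15,0.03,0.2],
    [0,0,0.5],
    [0,0,0.5],
    [0,0,0],
  ],
  gripper=[1,1,1,1],
)

```text
time_s: 26.7
tool_pos: [0.5219, -0.1582, 0.0876]
tool_rot: [-180.0, -0.1, 171.2]
force: [-0.2, -0.2, -0.8]
grip_width: 0.0153
grasp_force: 35.0
```

>>> drive_tool(
  angular=[
    [0,0,0],
    [0,0,0],
    [0,0,0],
    [0,0,0],
    [0,0,0],
    [0,0,0],
    [0,0,0],
    [0,0,0],
  ],
  delta_pos=[
    [0,0,0],
    [0,0,0],
    [0,0,0],
    [0,0,0],
    [0,0,-3],
    [0,0,-4.5],
    [0,0,0],
    [0,0,0],
  ],
  gripper=[3,3,3,3,3,3,3,3],
)

```text
time_s: 27.5
tool_pos: [0.5234, -0.1585, 0.1647]
tool_rot: [180.0, 0.2, 171.2]
force: [-1.0, 0.3, -0.7]
grip_width: 0.03
grasp_force: 0.0
```

Run:
```python
from h import *
p=eyes.read_camera('wrist'); pillars(p); go(.565,.283,.1646,171.2)
```

```text
pillar p0.95 [307. 191.] c [ 522.6 -167.1] mean [ 518.9 -166.4] LxW 73 12 yaw -10.3 [156. 147. 140.] 
pillar p0.86 [328. 192.] c [ 526.1 -147.8] mean [ 524.1 -147.3] LxW 74 8 yaw -8.9 [84. 79. 76.] 
at [ 0.5219 -0.158   0.1627] [ 1.7998e+02 -8.0000e-02  1.7123e+02] q7 102 t 27.6
shift cm [ 2.47 44.24 -0.18] turn z rad 0.0005
```

>>> drive_tool(
  angular=[
    [0,0,0],
    [0,0,0],
    [0,0,0],
    [0,0,0],
    [0,0,0],
    [0,0,0],
    [0,0,0],
    [0,0,0],
    [0,0,0],
    [0,0,0],
    [0,0,0.075],
    [0,0,0.075],
    [0,0,0],
    [0,0,0],
  ],
  delta_pos=[
    [0.2,3,0],
    [0.3,4.5,0],
    [0.3,4.5,0],
    [0.3,4.5,0],
    [0.3,4.5,0],
    [0.3,4.5,0],
    [0.3,4.5,0],
    [0.2,4.5,0],
    [0.2,4.5,0],
    [0,3.2,0],
    [0,2,0],
    [0,0,0],
    [0,0,0],
    [0,0,0],
  ],
  gripper=[3,3,3,3,3,3,3,3,3,3,3,3,3,3],
)

```text
time_s: 29.0
tool_pos: [0.5659, 0.2811, 0.1622]
tool_rot: [-179.9, -0.1, 162.7]
force: [-0.0, 0.1, 0.1]
grip_width: 0.0304
grasp_force: 0.0
```

Run:
```python
from h import *
p=eyes.read_camera('wrist'); pillars(p); go(.565,.2835,.0235,162.6)
```

```text
pillar p0.97 [318. 193.] c [566.8 284.3] mean [565.  284.7] LxW 82 18 yaw -18.2 [144. 135. 128.] 
pillar p0.86 [154.  93.] c [433.2 168.4] mean [430.9 168.9] LxW 109 23 yaw -8.9 [182. 171. 163.] 
pillar p0.71 [352.  57.] c [459.2 345.9] mean [455.2 346. ] LxW 101 18 yaw -2.4 [224. 213. 205.] EDGE
at [0.5662 0.281  0.163 ] [-1.7995e+02 -3.0000e-02  1.6262e+02] q7 51 t 29.1
shift cm [ 0.19  0.22 13.95] turn z rad 0.0003
```

>>> drive_tool(
  angular=[
    [0,0,0.006],
    [0,0,0],
    [0,0,0],
    [0,0,0],
    [0,0,0],
    [0,0,0],
    [0,0,0],
    [0,0,0],
    [0,0,0],
    [0,0,0],
    [0,0,0],
    [0,0,0],
    [0,0,0],
    [0,0,-0.08],
    [0,0,-0.077],
    [0,0,0],
    [0,0,0],
    [0,0,0],
  ],
  delta_pos=[
    [0.05,0.28,3],
    [0,0,4],
    [0,0,4],
    [0,0,2.4],
    [0,0,0.6],
    [0,0,0],
    [0,0,0],
    [0,0,0],
    [0,0,0],
    [0,0,0],
    [0,0,0],
    [0,0,0],
    [0,0,-2],
    [0,0,-5],
    [0,0,-5],
    [0,0,-2],
    [0,0,0],
    [0,0,0],
  ],
  gripper=[3,3,3,3,3,3,1,1,1,1,1,1,1,1,1,1,1,1],
)

```text
time_s: 30.9
tool_pos: [0.5662, 0.2849, 0.1631]
tool_rot: [180.0, -0.0, 171.3]
force: [-0.9, 0.0, -1.5]
grip_width: 0.0151
grasp_force: 35.0
```

Run:
```python
from h import *
go(.5215,-.158,.115,171.2)
```

```text
at [0.5662 0.2849 0.1631] [ 1.7999e+02 -3.0000e-02  1.7128e+02] q7 59 t 30.9
shift cm [ -2.3  -44.46   4.8 ] turn z rad 0.0014
```

>>> drive_tool(
  angular=[
    [0,0,0],
    [0,0,0],
    [0,0,0],
    [0,0,0],
    [0,0,0],
    [0,0,0],
    [0,0,0],
    [0,0,0],
    [0,0,0],
    [0,0,0],
    [0,0,0],
    [0,0,0],
    [0,0,0],
    [0,0,0],
    [0,0,0],
  ],
  delta_pos=[
    [-0.2,-3,0],
    [-0.2,-4.5,0],
    [-0.2,-4.5,0],
    [-0.2,-4.5,0],
    [-0.2,-4.5,0],
    [-0.2,-4.5,0],
    [-0.2,-4.5,0],
    [-0.3,-4.5,0],
    [-0.3,-4.5,0],
    [-0.3,-3.3,0],
    [0,-2.1,0],
    [0,0,2.5],
    [0,0,2.3],
    [0,0,0],
    [0,0,0],
  ],
  gripper=[1,1,1,1,1,1,1,1,1,1,1,1,1,1,1],
)

```text
time_s: 32.4
tool_pos: [0.5209, -0.1571, 0.1142]
tool_rot: [-180.0, -0.2, 171.3]
force: [0.9, -0.3, -1.4]
grip_width: 0.0152
grasp_force: 35.0
```

Run:
```python
from h import *
go(.5215,-.158,.0875,171.2); p=eyes.read_camera('wrist')
for r in models.cut_out(p,'pillar_a'): 
    ys,xs=np.where(r['pixels']); print(r['p'],np.round(r['centre']),xs.min(),xs.max(),ys.min(),ys.max())
o=telemetry.get_obs(); t=np.array(o['tool_pos']); T=rot(o['tool_rot']); print(proj(p,[t+T@[.04,0,.014],t+T@[.028,0,.006]]), proj(p,[np.array([.5215,-.158,.072])-.044*np.array([.988,-.153,0])]))
```

```text
at [ 0.5209 -0.1571  0.1142] [-179.96   -0.19  171.28] q7 103 t 32.4
shift cm [-0.08 -0.07  2.67] turn z rad 0.0014
0.67 [301. 193.] 297 313 174 242
0.66 [314. 240.] 302 331 186 318
0.51 [328. 192.] 324 334 173 224
[[315.90921822 192.77862103]
 [315.87563543 218.98219959]] [[315.04444575 173.40518878]]
```

Aligned. I'll shift about 2 mm in +x, as last time, and lower.

>>> drive_tool(
  angular=[
    [0,0,0.001],
    [0,0,0],
    [0,0,0],
    [0,0,0],
    [0,0,0],
    [0,0,0],
  ],
  delta_pos=[
    [-0.2,-0.08,0],
    [0,0,1],
    [0,0,0.7],
    [0,0,0.5],
    [0,0,0.5],
    [0,0,0],
  ],
  gripper=[1,1,1,1,1,1],
)

```text
time_s: 33.1
tool_pos: [0.5233, -0.1584, 0.0876]
tool_rot: [-180.0, -0.1, 171.2]
force: [0.7, 0.5, -0.8]
grip_width: 0.0154
grasp_force: 35.0
```

>>> drive_tool(
  angular=[
    [0,0,0],
    [0,0,0],
    [0,0,0],
    [0,0,0],
    [0,0,0],
    [0,0,0],
    [0,0,0],
    [0,0,0],
  ],
  delta_pos=[
    [0,0,0],
    [0,0,0],
    [0,0,0],
    [0,0,0],
    [0,0,-3],
    [0,0,-4.5],
    [0,0,0],
    [0,0,0],
  ],
  gripper=[3,3,3,3,3,3,3,3],
)

```text
time_s: 33.9
tool_pos: [0.5248, -0.1586, 0.1648]
tool_rot: [180.0, 0.2, 171.2]
force: [-0.1, 0.3, -0.2]
grip_width: 0.0302
grasp_force: 0.0
```

Run:
```python
from h import *
p=eyes.read_camera('wrist'); save(p,'w10.png',(160,100,480,340),2.5); pillars(p); go(.434,.168,.1646,171.2)
```

```text
pillar p0.94 [305. 184.] c [ 520.7 -168.4] mean [ 514.8 -168.5] LxW 75 10 yaw -10.0 [95. 90. 87.] 
pillar p0.75 [315. 197.] c [ 528.2 -159.5] mean [ 526.8 -159. ] LxW 85 18 yaw -8.8 [164. 154. 147.] 
at [ 0.5233 -0.1582  0.1627] [ 1.7998e+02 -8.0000e-02  1.7122e+02] q7 102 t 34.0
shift cm [13.8  30.88 -0.16] turn z rad 0.0004
```

View pics/w10.png

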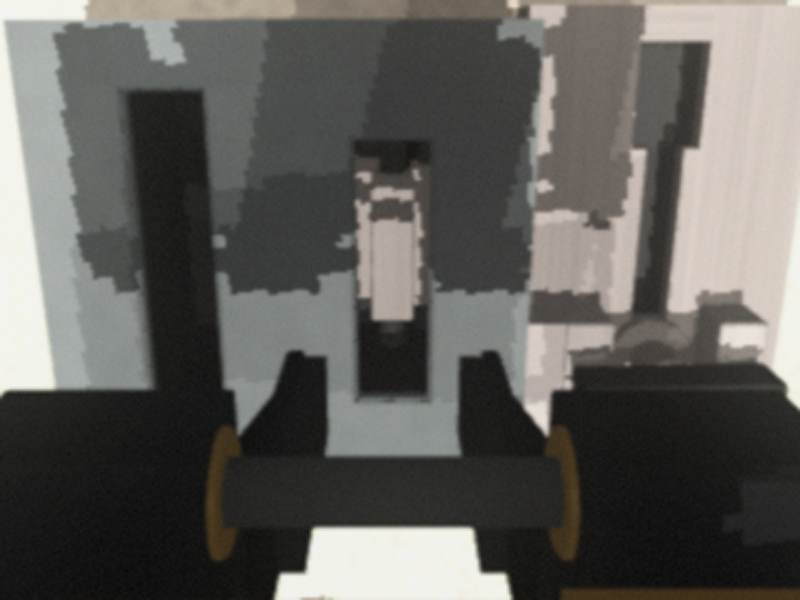

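The crop shows the third pillar lying level on the other two inside the short compartment at crop (390,250), with the long slot still empty and the stud bar unchanged.

>>> drive_tool(
  angular=[
    [0,0,0],
    [0,0,0],
    [0,0,0],
    [0,0,0],
    [0,0,0],
    [0,0,0],
    [0,0,0],
    [0,0,0],
    [0,0,0],
    [0,0,0],
    [0,0,0],
    [0,0,0],
  ],
  delta_pos=[
    [1.3,3,0],
    [1.9,4.2,0],
    [1.9,4.2,0],
    [1.9,4.2,0],
    [1.9,4.2,0],
    [1.9,4.2,0],
    [1.5,3.8,0],
    [1,2.1,0],
    [0.5,1,0],
    [0,0,0],
    [0,0,0],
    [0,0,0],
  ],
  gripper=[3,3,3,3,3,3,3,3,3,3,3,3],
)

```text
time_s: 35.2
tool_pos: [0.4352, 0.1661, 0.1633]
tool_rot: [-180.0, -0.0, 171.1]
force: [0.2, -0.2, 1.1]
grip_width: 0.03
grasp_force: 0.0
```

Run:
```python
from h import *
p=eyes.read_camera('wrist'); pillars(p); q=eyes.read_camera('top'); pillars(q); go(.4335,.168,.0235,171)
```

```text
pillar p0.96 [319. 192.] c [432.5 167.1] mean [430.2 167.3] LxW 109 16 yaw -9.6 [157. 148. 140.] 
pillar p0.72 [497. 183.] c [454.1 344.4] mean [451.1 344.6] LxW 111 24 yaw -1.8 [197. 187. 178.] 
pillar p0.79 [155. 158.] c [725.2 408.5] mean [724.4 408.6] LxW 79 25 yaw -27.8 [156.  99. 117.] 
pillar p0.50 [378. 226.] c [ 528.1 -162. ] mean [ 529.3 -161.4] LxW 84 18 yaw -9.6 [142. 133. 130.] 
at [0.435  0.167  0.1636] [179.99   0.   171.12] q7 56 t 35.4
shift cm [ 0.17  0.07 14.01] turn z rad 0.0021
```

>>> drive_tool(
  angular=[
    [0,0,0.006],
    [0,0,0],
    [0,0,0],
    [0,0,0],
    [0,0,0],
    [0,0,0],
    [0,0,0],
    [0,0,0],
    [0,0,0],
    [0,0,0],
    [0,0,0],
    [0,0,0],
    [0,0,0],
    [0,0,0],
    [0,0,0],
    [0,0,0],
    [0,0,0],
    [0,0,0],
  ],
  delta_pos=[
    [0.2,0.06,3],
    [0,0,4],
    [0,0,4],
    [0,0,2.4],
    [0,0,0.6],
    [0,0,0],
    [0,0,0],
    [0,0,0],
    [0,0,0],
    [0,0,0],
    [0,0,0],
    [0,0,0],
    [0,0,-2],
    [0,0,-5],
    [0,0,-5],
    [0,0,-2],
    [0,0,0],
    [0,0,0],
  ],
  gripper=[3,3,3,3,3,3,1,1,1,1,1,1,1,1,1,1,1,1],
)

```text
time_s: 37.2
tool_pos: [0.4325, 0.1689, 0.1634]
tool_rot: [180.0, -0.0, 170.9]
force: [-0.5, -0.1, -2.0]
grip_width: 0.0154
grasp_force: 35.0
```

Run:
```python
from h import *
go(.511,-.2265,.115,171.2)
```

```text
at [0.4325 0.1689 0.1634] [179.96  -0.   170.88] q7 56 t 37.2
shift cm [-14.01 -37.8    4.81] turn z rad -0.0055
```

>>> drive_tool(
  angular=[
    [0,0,-0.005],
    [0,0,0],
    [0,0,0],
    [0,0,0],
    [0,0,0],
    [0,0,0],
    [0,0,0],
    [0,0,0],
    [0,0,0],
    [0,0,0],
    [0,0,0],
    [0,0,0],
    [0,0,0],
    [0,0,0],
  ],
  delta_pos=[
    [-1,-3,0],
    [-1.6,-4.2,0],
    [-1.6,-4.2,0],
    [-1.6,-4.2,0],
    [-1.6,-4.2,0],
    [-1.6,-4.2,0],
    [-1.6,-4.2,0],
    [-1.5,-4.2,0],
    [-1.2,-3.4,0],
    [-0.7,-2,0],
    [0,0,2.5],
    [0,0,2],
    [0,0,0],
    [0,0,0],
  ],
  gripper=[1,1,1,1,1,1,1,1,1,1,1,1,1,1],
)

```text
time_s: 38.6
tool_pos: [0.5119, -0.226, 0.1173]
tool_rot: [-180.0, -0.2, 171.1]
force: [-0.2, -0.6, -0.2]
grip_width: 0.0154
grasp_force: 35.0
```

```bash
cat > chk.py <<'E'
from h import *
go(.511,-.2265,.0875,171.2); p=eyes.read_camera('wrist')
for r in models.cut_out(p,'pillar_a'): 
    ys,xs=np.where(r['pixels']); print(r['p'],np.round(r['centre']),xs.min(),xs.max(),ys.min(),ys.max())
o=telemetry.get_obs(); t=np.array(o['tool_pos']); T=rot(o['tool_rot']); print('pillar end',proj(p,[t+T@[.055,0,.014]]),'slot end', proj(p,[np.array([.511,-.2265,.072])-.059*np.array([.988,-.153,0])]))
g=p['pixels'].mean(2).astype(int); print(g[110:200,319].tolist()); print(g[160,290:350].tolist())
E
python3 chk.py
```

```text
at [ 0.5119 -0.226   0.1173] [-1.7998e+02 -1.7000e-01  1.7115e+02] q7 113 t 38.6
shift cm [ 0.07 -0.06  2.98] turn z rad -0.0009
0.89 [407. 214.] 399 416 171 256
0.79 [314. 234.] 301 332 159 339
0.65 [417. 207.] 405 429 171 254
pillar end [[315.81273216 164.39793291]] slot end [[315.02347196 145.89674288]]
[122, 101, 84, 75, 77, 73, 79, 77, 75, 76, 75, 75, 75, 75, 75, 76, 74, 76, 74, 73, 75, 74, 74, 74, 75, 76, 75, 73, 75, 75, 73, 75, 72, 72, 68, 65, 56, 33, 24, 24, 24, 23, 22, 24, 22, 23, 26, 22, 28, 29, 29, 34, 33, 33, 31, 29, 32, 30, 34, 32, 33, 33, 31, 32, 29, 28, 32, 31, 34, 32, 33, 29, 33, 47, 57, 66, 69, 69, 69, 67, 69, 69, 69, 69, 70, 69, 69, 70, 68, 69]
[75, 74, 70, 63, 60, 48, 35, 27, 20, 22, 25, 21, 23, 22, 23, 25, 24, 26, 28, 30, 32, 31, 30, 31, 31, 31, 31, 27, 33, 29, 27, 27, 29, 30, 28, 28, 27, 23, 23, 19, 22, 21, 27, 42, 50, 56, 59, 56, 60, 57, 59, 59, 60, 59, 57, 59, 60, 59, 59, 60]
```

>>> drive_tool(
  angular=[
    [0,0,-0.001],
    [0,0,0],
    [0,0,0],
    [0,0,0],
    [0,0,0],
    [0,0,0],
  ],
  delta_pos=[
    [-0.1,-0.06,0.3],
    [0,0,1],
    [0,0,0.7],
    [0,0,0.5],
    [0,0,0.5],
    [0,0,0],
  ],
  gripper=[1,1,1,1,1,1],
)

```text
time_s: 39.3
tool_pos: [0.5132, -0.2268, 0.0876]
tool_rot: [180.0, -0.1, 171.2]
force: [-1.4, -0.1, -2.4]
grip_width: 0.0149
grasp_force: 35.0
```

>>> drive_tool(
  angular=[
    [0,0,0],
    [0,0,0],
    [0,0,0],
    [0,0,0],
    [0,0,0],
    [0,0,0],
    [0,0,0],
    [0,0,0],
  ],
  delta_pos=[
    [0,0,0],
    [0,0,0],
    [0,0,0],
    [0,0,0],
    [0,0,-3],
    [0,0,-4.5],
    [0,0,0],
    [0,0,0],
  ],
  gripper=[3,3,3,3,3,3,3,3],
)

```text
time_s: 40.1
tool_pos: [0.5146, -0.2272, 0.1647]
tool_rot: [180.0, 0.2, 171.2]
force: [-0.3, -0.1, -0.6]
grip_width: 0.0304
grasp_force: 0.0
```

Run:
```python
from h import *
p=eyes.read_camera('wrist'); pillars(p); go(.456,.345,.1646,171.2)
```

```text
pillar p0.79 [403. 186.] c [ 527.3 -140.6] mean [ 523.3 -139.9] LxW 77 14 yaw -7.0 [78. 74. 70.] 
pillar p0.63 [320. 193.] c [ 512.2 -226.3] mean [ 510.6 -226.2] LxW 108 15 yaw -9.1 [168. 158. 151.] 
pillar p0.59 [391. 195.] c [ 529.3 -151.6] mean [ 527.5 -151.7] LxW 84 13 yaw -8.5 [125. 117. 112.] 
pillar p0.51 [ 98. 166.] c [ 485.2 -428.8] mean [ 459.9 -432.7] LxW 166 33 yaw 6.5 [198.  50.  46.] 
at [ 0.5133 -0.2265  0.1627] [ 1.7997e+02 -7.0000e-02  1.7123e+02] q7 111 t 40.2
shift cm [14.38 55.61 -0.14] turn z rad 0.0004
```

>>> drive_tool(
  angular=[
    [0,0,0],
    [0,0,0],
    [0,0,0],
    [0,0,0],
    [0,0,0],
    [0,0,0],
    [0,0,0],
    [0,0,0],
    [0,0,0],
    [0,0,0],
    [0,0,0],
    [0,0,0],
    [0,0,0],
    [0,0,-0.113],
    [0,0,0],
    [0,0,0],
    [0,0,0],
  ],
  delta_pos=[
    [0.7,3,0],
    [1.2,4.6,0],
    [1.2,4.6,0],
    [1.2,4.6,0],
    [1.2,4.6,0],
    [1.2,4.6,0],
    [1.2,4.6,0],
    [1.2,4.6,0],
    [1.2,4.6,0],
    [1.2,4.6,0],
    [1.2,4.6,0],
    [1.1,4.6,0],
    [0.6,2,0],
    [0,0,0],
    [0,0,0],
    [0,0,0],
    [0,0,0],
  ],
  gripper=[3,3,3,3,3,3,3,3,3,3,3,3,3,3,3,3,3],
)

```text
time_s: 41.9
tool_pos: [0.4567, 0.3431, 0.1632]
tool_rot: [-180.0, -0.0, 177.5]
force: [-0.2, -0.7, -0.1]
grip_width: 0.0297
grasp_force: 0.0
```

Run:
```python
from h import *
p=eyes.read_camera('wrist'); pillars(p); q=eyes.read_camera('top'); pillars(q); go(.455,.345,.0235,177.8)
```

```text
pillar p0.70 [321. 190.] c [454.5 347.1] mean [452.1 346.6] LxW 110 17 yaw -2.5 [157.  147.  139.5] 
pillar p0.71 [378. 225.] c [ 526.9 -160.6] mean [ 526.6 -161. ] LxW 81 20 yaw -9.1 [144. 135. 132.] 
pillar p0.66 [402. 229.] c [ 512.8 -229.4] mean [ 512.  -229.6] LxW 85 10 yaw -8.7 [142. 133. 130.] 
pillar p0.57 [153. 160.] c [723.9 408.5] mean [723.8 408.8] LxW 77 25 yaw -28.5 [159. 100. 118.] 
at [0.4566 0.344  0.1637] [1.7998e+02 1.0000e-02 1.7760e+02] q7 52 t 42.1
shift cm [ 0.17  0.09 14.02] turn z rad -0.0034
```

>>> drive_tool(
  angular=[
    [0,0,0],
    [0,0,0],
    [0,0,0],
    [0,0,0],
    [0,0,0],
    [0,0,0],
    [0,0,0],
    [0,0,0],
    [0,0,0],
    [0,0,0],
    [0,0,0],
    [0,0,0],
    [0,0,0],
    [0,0,0.055],
    [0,0,0.055],
    [0,0,0],
    [0,0,0],
    [0,0,0],
  ],
  delta_pos=[
    [0.2,0.22,3],
    [0,0,4],
    [0,0,4],
    [0,0,2.4],
    [0,0,0.6],
    [0,0,0],
    [0,0,0],
    [0,0,0],
    [0,0,0],
    [0,0,0],
    [0,0,0],
    [0,0,0],
    [0,0,-2],
    [0,0,-5],
    [0,0,-5],
    [0,0,-2],
    [0,0,0],
    [0,0,0],
  ],
  gripper=[3,3,3,3,3,3,1,1,1,1,1,1,1,1,1,1,1,1],
)

```text
time_s: 43.9
tool_pos: [0.454, 0.3466, 0.1631]
tool_rot: [180.0, -0.0, 171.4]
force: [-0.4, -0.3, -1.9]
grip_width: 0.0155
grasp_force: 35.0
```

Run:
```python
from h import *
go(.512,-.2265,.115,171.2)
```

```text
at [0.454  0.3466 0.1631] [ 1.8000e+02 -3.0000e-02  1.7141e+02] q7 45 t 43.9
shift cm [-14.3  -55.81   4.8 ] turn z rad 0.0036
```

>>> drive_tool(
  angular=[
    [0,0,0.0],
    [0,0,0],
    [0,0,0],
    [0,0,0],
    [0,0,0],
    [0,0,0],
    [0,0,0],
    [0,0,0],
    [0,0,0],
    [0,0,0],
    [0,0,0],
    [0,0,0],
    [0,0,0],
    [0,0,0.003],
    [0,0,0],
    [0,0,0],
    [0,0,0],
  ],
  delta_pos=[
    [-0.7,-3,0],
    [-1.2,-4.6,0],
    [-1.2,-4.6,0],
    [-1.2,-4.6,0],
    [-1.2,-4.6,0],
    [-1.2,-4.6,0],
    [-1.2,-4.6,0],
    [-1.2,-4.6,0],
    [-1.2,-4.6,0],
    [-1.2,-4.6,0],
    [-1.2,-4.6,0],
    [-1,-4.6,0],
    [-0.6,-2.2,0],
    [0,0,2.5],
    [0,0,2],
    [0,0,0],
    [0,0,0],
  ],
  gripper=[1,1,1,1,1,1,1,1,1,1,1,1,1,1,1,1,1],
)

```text
time_s: 45.6
tool_pos: [0.5112, -0.2261, 0.1172]
tool_rot: [-180.0, -0.2, 171.2]
force: [-0.1, -0.6, -0.1]
grip_width: 0.0157
grasp_force: 35.0
```

```bash
python3 chk.py
```

```text
at [ 0.5112 -0.2261  0.1172] [-179.98   -0.19  171.21] q7 114 t 45.6
shift cm [ 0.01 -0.05  2.97] turn z rad 0.0002
0.92 [420. 206.] 407 430 172 255
0.9 [407. 216.] 399 416 173 255
0.74 [318. 157.] 306 322 148 168
0.59 [316. 233.] 302 331 158 338
pillar end [[315.81318198 164.40435315]] slot end [[315.40371931 146.94406993]]
[124, 122, 102, 82, 76, 78, 75, 76, 77, 79, 76, 76, 76, 74, 76, 78, 76, 76, 74, 73, 74, 74, 74, 75, 73, 77, 75, 77, 73, 77, 76, 76, 71, 75, 73, 70, 64, 57, 40, 36, 32, 32, 34, 30, 32, 32, 33, 32, 29, 29, 31, 31, 32, 35, 30, 34, 31, 33, 31, 33, 30, 34, 34, 31, 32, 33, 31, 33, 31, 26, 29, 31, 34, 45, 57, 66, 71, 68, 71, 70, 72, 70, 70, 70, 70, 72, 68, 69, 71, 68]
[75, 74, 73, 65, 62, 56, 40, 29, 26, 25, 25, 27, 26, 23, 25, 24, 27, 25, 30, 32, 32, 29, 32, 31, 33, 32, 32, 28, 31, 31, 31, 31, 30, 31, 30, 27, 26, 21, 22, 21, 21, 22, 24, 33, 47, 55, 57, 57, 59, 60, 57, 59, 59, 58, 59, 59, 61, 58, 60, 60]
```

>>> drive_tool(
  angular=[
    [0,0,0],
    [0,0,0],
    [0,0,0],
    [0,0,0],
    [0,0,0],
    [0,0,0],
  ],
  delta_pos=[
    [-0.17,-0.05,0.3],
    [0,0,1],
    [0,0,0.7],
    [0,0,0.5],
    [0,0,0.5],
    [0,0,0],
  ],
  gripper=[1,1,1,1,1,1],
)

```text
time_s: 46.3
tool_pos: [0.5134, -0.2269, 0.0877]
tool_rot: [180.0, -0.1, 171.2]
force: [-0.1, -0.3, -1.1]
grip_width: 0.0155
grasp_force: 35.0
```

>>> drive_tool(
  angular=[
    [0,0,0],
    [0,0,0],
    [0,0,0],
    [0,0,0],
    [0,0,0],
    [0,0,0],
    [0,0,0],
    [0,0,0],
    [0,0,0],
    [0,0,0],
  ],
  delta_pos=[
    [0,0,0],
    [0,0,0],
    [0,0,0],
    [0,0,0],
    [0,0,-3],
    [0,0,-4.5],
    [0,0,-3],
    [0,0,-3],
    [0,0,0],
    [0,0,0],
  ],
  gripper=[3,3,3,3,3,3,3,3,3,3],
)

```text
time_s: 47.3
tool_pos: [0.5143, -0.2272, 0.224]
tool_rot: [180.0, 0.1, 171.2]
force: [0.5, 0.4, 0.8]
grip_width: 0.0298
grasp_force: 0.0
```

Run:
```python
from h import *
p=eyes.read_camera('wrist'); pillars(p); q=eyes.read_camera('side'); print('side'); pillars(q); o=eyes.read_camera('top'); print('top'); pillars(o)
a=p['pixels'][60:300,120:600,::-1]; b=o['pixels'][110:310,120:520,::-1]
cv2.imwrite('pics/f.png',np.vstack([cv2.resize(a,(600,300)),cv2.resize(b,(600,300))]))
```

```text
pillar p0.94 [390. 179.] c [ 525.7 -141.5] mean [ 523.8 -140.6] LxW 79 16 yaw -7.8 [76. 72. 68.] 
pillar p0.90 [318. 182.] c [ 517.5 -226.9] mean [ 515.1 -226.2] LxW 113 17 yaw -8.4 [164. 154. 147.] 
pillar p0.86 [378. 184.] c [ 527.7 -153.2] mean [ 526.1 -153.5] LxW 84 14 yaw -8.6 [163. 153. 146.] 
side
pillar p0.44 [381. 257.] c [ 756.  -196.5] mean [ 755.6 -199.1] LxW 143 61 yaw 68.3 [147.5 150.  146. ] 
top
pillar p0.76 [155. 158.] c [725.8 407.1] mean [727.7 405.8] LxW 77 26 yaw -29.2 [180. 116. 136.] 
pillar p0.72 [376. 224.] c [ 529.3 -161.9] mean [ 530.2 -161.2] LxW 76 13 yaw -9.3 [135. 127. 124.]
```

View pics/f.png

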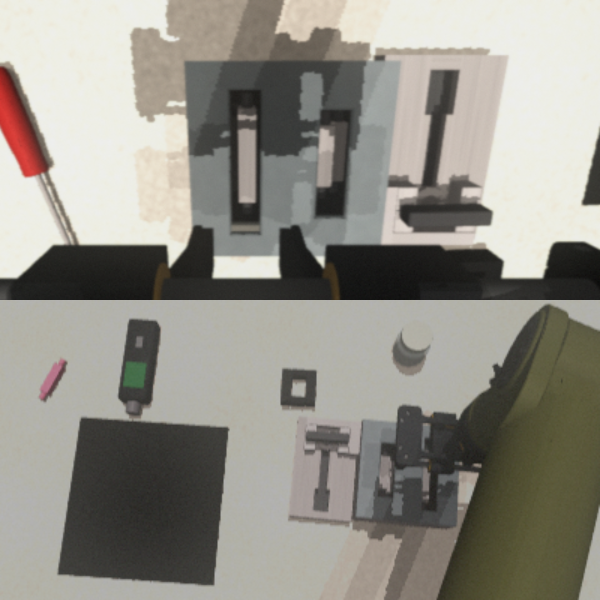

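The mat is empty, all five pillars lie below the deck, the stud bar is across the fork and the bystanders are in place. Handing in.

```bash
python3 -c "
from cell import env; print(env.sign_off())"
```

```text
the job is handed in; nothing more can be done
None
```

The job is handed in, with no verdict returned: the stud is locked across the fork, the three 80 mm pillars are in the short compartment, the two 110 mm pillars are in the long one, and the bystanders and pink look-alike were left alone.

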